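# Snug the hose clamp onto the pump's barbed inlet

### The arm

A 6-joint arm with a two-finger parallel gripper is mounted at the origin on the work surface. World frame = base frame: x ahead of the robot, y to its left, z up, the work surface at z = 0. Lengths are in m, angles in rad, forces in N, time in s.
With the tool pointing down it reaches from about 0.25 to 0.725 m from the base axis. Payload 9.7 kg.
Tool frame: the origin (TCP) lies midway between the tips of the shut fingers; the grasp point (between the pads) lies 19 mm behind it; z points along the fingers, y is the direction in which the jaws open and shut (so a half turn about z gives the same grasp; the last joint's range is limited). The gripper opens to 85 mm and grips with 20 to 120 N. Pads are 22 mm wide; open, the fingers measure 114 mm over their backs; the gripper's body (76 mm by 85 mm) begins 54 mm behind the grasp point. The pads swing forward as they close: fully open they stand 13 mm farther back than shut.
Start: joints at [1.297, 0.087, 0.176, 1.66, 0, 1.571], TCP at [0.149, 0.53, 0.231] pointing down, gripper open.
Joint ranges: [-3.13, 3.13], [-0.85, 1.81], [-1.15, 1.24], [-2.2, 2.28], [-1.44, 1.52], [-3.14, 3.14]. Speed limits (rad/s): [2.22, 2.22, 2.57, 3.14, 3.14, 3.14].

### API

Orientations are given as a 3x3 rotation matrix whose columns are the frame's x, y, z axes.
In Python, from cell import arm gives the robot as it stands.
- The arm moves only by the shell command python3 -m inch 'ROWS'. ROWS is a JSON object of lists of equal length, an entry for each row: "jaw": the closure, from 0 (fully open) to 1 (shut); "offset": the shift along the world's x, y, z in mm, a list of three; "turn": the turn, a rotation vector about the world's x, y, z in rad, a list of three. A call has 1 to 10 rows; each row is the pose to reach, as a shift and turn from the pose commanded when the call began; what a row does not reach only later rows make up. A row lasts 1/10 s, in which the tool goes at most 50 mm and 8.59 degrees, less where a joint would pass 70% of its speed; a pose out of reach is approached as far as the arm can. A call with a gripper value outside its range is refused whole. The fingers move at their own pace and stop on an object; the grip force is fixed at half the most. Time passes only in rows, so rows that repeat a pose let the fingers close. It gives the time, the measured TCP pose, the force and the opening at its end, in the units of the state.
- arm.get_state(): the state, without advancing time (a new reading comes with each control period).
- arm.capture(name): name is "side" or "top" or "wrist"; returns (picture, depth): 420x560x3 uint8, red, green, blue; 420x560 float32, m along the optical axis (not along the pixel's ray), 0 where there is no reading.
- arm.camera_params(name): a dict with "vertical_fov" (degrees; the focal length in pixels is half the picture's height over the tangent of half this angle, whatever the lens; pixels are square), "cx", "cy" (the principal point, pixels), "origin" and "rotation" of the camera in the world; the wrist camera has in their place "tool_from_camera" (4x4, takes a point from camera to tool coordinates, whose origin is the TCP and whose axes are the flange's). Camera axes: x right, y down, z forward; pixel columns grow to the right and rows downward; lengths in m; the calibration is good to about 2 mm. A picture is of the moment at which its call begins: read the wrist's pose just before it. camera_params takes no time and is no camera call.
- arm.close_job(): hands the job in, once; it reports no verdict.
The state is a dict: "time_s": time; "joints": joint angles; "qd": joint speeds; "joint_efforts": joint torques, N m; "ee_pos": TCP position; "eef_rot": TCP orientation; "force": force on the tool from outside, world axes, zero at the start; "ft_torque": the same for the moment, N m; "finger_gap": opening from 0.0 (shut) to 1.0 (fully open).
Only numpy, scipy, OpenCV 4.12 (cv2) and the standard library are available. Lean on these libraries where they do the work, as an engineer would, in place of code of your own. Each camera call takes 0.05 s, during which the arm holds its last target.

### The job

This transfer pump is going back into stock with its hose clamp fitted so that the clamp does not get lost. Take the loose worm-drive clamp, slide its band over the barbed stub on the front of the pump, key upwards, until the band sits gently against the collar; then turn the key clockwise until the band is snug on the stub (it grips firmly and no longer rattles, but the plastic must not be crushed) and let go. Leave the other things on the bench where they are.

Things in the scene. Friction and masses are not known exactly. Their poses are not given: they have to be found in the camera images.
- clamp: Loose steel worm-drive hose clamp, about 0.1 kg, standing on its band, screw upright. Origin: bore centre, 25 mm above the bench at the start. x: along the bore (both sides alike); y: towards the screw housing; z up. Band 18 mm wide (along x), outer radius 25 mm. Screw axis at y = 33 mm; housing 18 x 15 x 24 mm about it, centred at z = 0, with a tail of band below it down to z = -25 mm.
- key_mid (a point): On the screw axis, 46 mm above the clamp's origin, in its thumb key: upright dark steel bar 28 mm long (x), 9 mm thick (y), 26 mm tall (28 to 54 mm above the clamp's origin). Turns stiffly, about 0.15 N m, so the clamp can be carried by it. Turning clockwise from above draws each jaw in 1.6 mm per rad; it stays where left. Snug: 0.04 to 0.08 N m above the free-running torque; 0.14 above is too much.
- jaw_l: The clamp's half on its +y side, with its curved inner jaw that moves to -y as the key is turned; origin and axes always those of the clamp, so its pose does not show how far the jaw is drawn in. The free width between the jaws is 34 to 41 mm at the start and differs from run to run, whatever the key's angle: 2 to 4.5 rad of turning are needed. Above and below, the bore's radius is 23 mm.
- jaw_r: The clamp's half on its -y side (away from the screw), with its inner jaw that moves to +y as the key is turned; origin and axes always those of the clamp. With the screw on the right of the stub seen from the robot (pump's -y), as it starts, turning the held key clockwise also presses the band against the collar; on the left it would walk the band off.
- pump: Grey and aluminium transfer pump, fixed, 180 mm long, 100 mm wide, at most 115 mm high. Origin: on the bench under it. x: along the pump, from its barbed stub to the motor (the stub points to -x, roughly to the robot); z up. A level steel rest plate, 96 mm wide, top 48 mm above the bench, reaches 22 mm out under the stub from the collar: a loose band let go there stands on it, key up. Its lip slopes down.
- stub: White plastic barbed stub, level, axis 75 mm above the bench, 48 mm long from the collar to its tip. Origin: on the axis at the collar's face; axes as the pump's. From the collar outwards: plain neck of radius 14 mm and 26 mm long, then two barbs of radius 15.5 and 15 mm tapering to radius 9 mm at the tip.
- collar: Round black collar at the root of the stub, radius 26 mm; its front face is the stop for the band. Origin: centre of that face; axes as the pump's. A loose band against it can be lifted some 5 mm off the rest plate with no more than its weight; a snug one resists more than 8 N.
- seat (a point): Where the clamp's origin is when the band touches the collar: on the stub's axis, 9 mm in front of the collar's face (towards the tip), 75 mm above the bench; axes as the pump's.
- stub_tip (a point): Tip of the stub, on its axis, 48 mm in front of the collar's face; axes as the pump's.
- bin: Bystander: grey open plastic bin, 160 x 110 x 70 mm, origin under its centre.
- tape_roll: Bystander: cardboard roll core standing on end, radius 45 mm, 50 mm tall, origin under its centre.
- carton: Bystander: cardboard box 130 x 100 x 80 mm, origin under its centre.
There are look-alikes about, which are no part of the job. Several things have the shape of the clamp; the one meant has the colours described above.

How it is judged:
By the outcome, as a careful person would: the job done as asked, in the order asked, and still so for the second after the job is handed in, with the robot touching nothing.
It also fails if it takes over 72 s, if anything falls off the work surface, if the arm or the gripper's body presses on something with over 40 N, if the wrist force passes 120 N, or if a joint passes its speed limit or range.

## Working session

There is one attempt and no reset: what is moved stays moved. The work goes in short steps, Python scripts to look and compute and a shell command to move; the robot and the scene stay as the last step left them, time stands still between calls to the robot, and variables do not carry over. Pictures are saved under pics/ and viewed, and the job is handed in when it is done.

```bash
ls; mkdir -p pics; cat > h.py <<'E'
from cell import arm
import numpy as np, cv2
def cap(n,f):
    s=arm.get_state(); p,d=arm.capture(n); cv2.imwrite(f'pics/{f}.png',p[:,:,::-1]); np.savez(f'pics/{f}.npz',p=p,d=d,pos=s['ee_pos'],rot=s['eef_rot'],n=n)
def load(f):
    z=np.load(f'pics/{f}.npz'); n=str(z['n']); c=arm.camera_params(n)
    if n=='wrist':
        T=np.array(c['tool_from_camera']); R=z['rot']@T[:3,:3]; o=z['rot']@T[:3,3]+z['pos']
    else: R=np.array(c['rotation']); o=np.array(c['origin'])
    F=210/np.tan(np.radians(c['vertical_fov'])/2)
    return z['p'],z['d'],R,o,F,c['cx'],c['cy']
def P(f,u,v,z=None):
    p,d,R,o,F,cx,cy=load(f); r=R@np.array([(u-cx)/F,(v-cy)/F,1])
    if z is None: return o+r*d[int(v),int(u)]
    return o+r*(z-o[2])/r[2]
def cloud(f):
    p,d,R,o,F,cx,cy=load(f); v,u=np.mgrid[:420,:560]
    X=np.stack([(u-cx)/F*d,(v-cy)/F*d,d],-1)@R.T+o; X[d==0]=np.nan
    return X,p
def proj(f,X):
    p,d,R,o,F,cx,cy=load(f); c=R.T@(np.array(X)-o); return c[0]/c[2]*F+cx,c[1]/c[2]*F+cy
def crop(f,x0,x1,y0,y1,k,out):
    i=cv2.imread(f'pics/{f}.png')[y0:y1,x0:x1]; cv2.imwrite(f'pics/{out}.png',cv2.resize(i,None,fx=k,fy=k,interpolation=cv2.INTER_CUBIC))
E
python3 - <<'E'
from h import *
cap('top','t0');cap('side','s0')
s=arm.get_state();print(s['time_s'],s['force'],s['ee_pos'],s['eef_rot'])
for n in('top','side','wrist'):print(arm.camera_params(n))
E
```

```text
pics
0.1 [0.58255261 0.48466755 1.16284821] [0.1486541  0.52930218 0.23062908] [[-9.62758148e-01  2.70363885e-01 -3.45077423e-04]
 [ 2.70364105e-01  9.62757411e-01 -1.19122245e-03]
 [ 1.01623163e-05 -1.24015567e-03 -9.99999231e-01]]
{'vertical_fov': 49.645219695088905, 'cx': 284.9993910678724, 'cy': 216.20189167423533, 'origin': array([ 0.31950069, -0.0252137 ,  1.2541519 ]), 'rotation': array([[ 0.05726061, -0.97587567,  0.21068437],
       [-0.99834902, -0.05501458,  0.01651135],
       [-0.00452231, -0.21128198, -0.97741469]])}
{'vertical_fov': 57.27930252395902, 'cx': 282.46259381766725, 'cy': 208.63877024314007, 'origin': array([ 0.53968119, -0.72297976,  0.59321945]), 'rotation': array([[ 0.99958425,  0.00639411,  0.02811475],
       [-0.01917769, -0.5806843 ,  0.81390292],
       [ 0.02152998, -0.81410371, -0.58032026]])}
{'vertical_fov': 64.04539178249067, 'cx': 281.1318344838653, 'cy': 211.65989596713794, 'tool_from_camera': array([[ 4.23991997e-05, -9.51041728e-01, -3.09062502e-01,
         7.98501835e-02],
       [ 9.99999330e-01, -3.17112613e-04,  1.11299979e-03,
         1.67597980e-05],
       [-1.15651686e-03, -3.09062342e-01,  9.51041078e-01,
        -1.44047302e-01],
       [ 0.00000000e+00,  0.00000000e+00,  0.00000000e+00,
         1.00000000e+00]])}
```

View pics/t0.png

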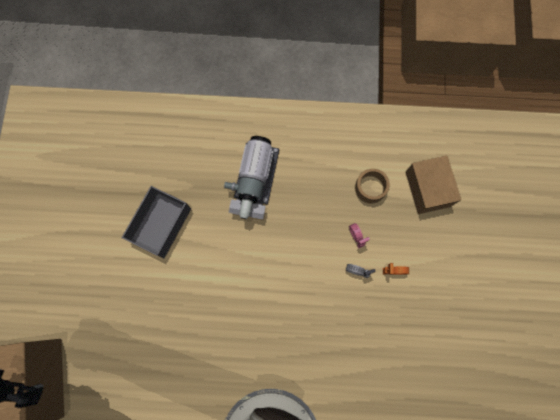

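View pics/s0.png

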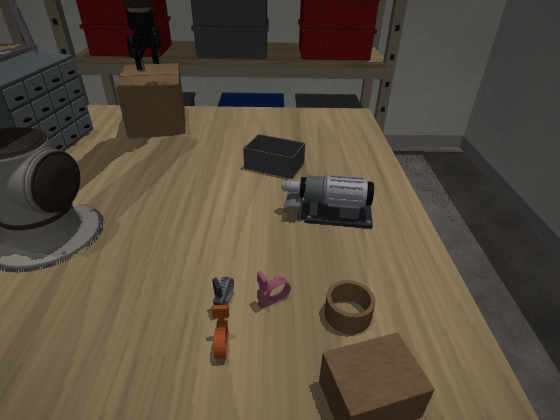

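The top view shows the steel clamp at about (360,271), the magenta and orange look-alikes at (358,235) and (397,270), and the stub at (246,207) pointing down the picture towards the robot. I'll enlarge these.

```bash
python3 - <<'E'
from h import *
crop('t0',335,415,220,285,9,'t0c'); crop('s0',195,300,260,360,5,'s0c'); crop('t0',215,290,130,225,6,'t0p');crop('s0',270,385,165,235,6,'s0p')
X,p=cloud('t0')
for u,v in [(347,268),(355,270),(360,271),(366,273),(373,271),(246,214),(246,208),(247,201),(238,210),(262,213),(260,140)]: print(u,v,P('t0',u,v).round(4))
E
```

```text
347 268 [ 0.4496 -0.1783  0.0379]
355 270 [ 0.4443 -0.1982  0.0486]
360 271 [ 0.4426 -0.2117  0.0469]
366 273 [ 0.4354 -0.2229  0.0755]
373 271 [ 0.4415 -0.2406  0.0768]
246 214 [0.5714 0.0975 0.0863]
246 208 [0.5866 0.0982 0.0907]
247 201 [0.606  0.0972 0.0892]
238 210 [0.5898 0.1243 0.0468]
262 213 [0.5847 0.0582 0.0486]
260 140 [0.7739 0.0736 0.1017]
```

View pics/t0c.png

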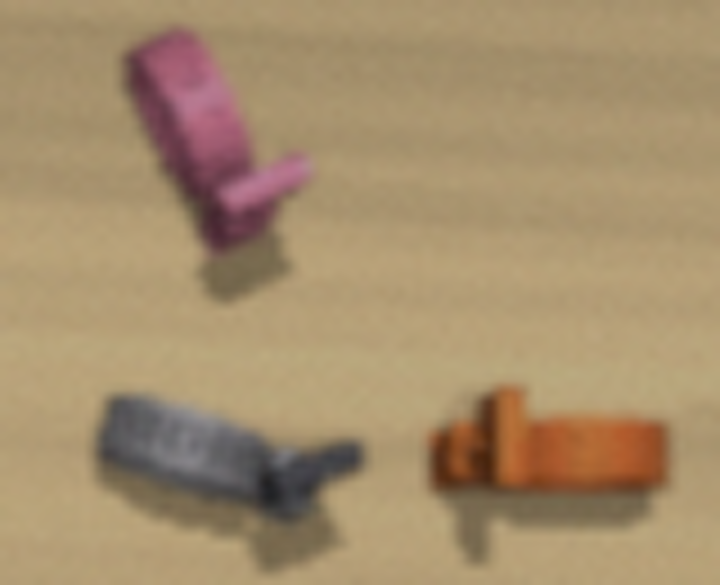

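View pics/s0c.png

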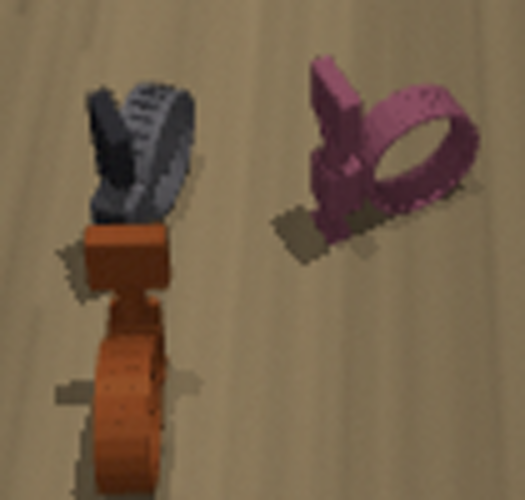

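View pics/t0p.png

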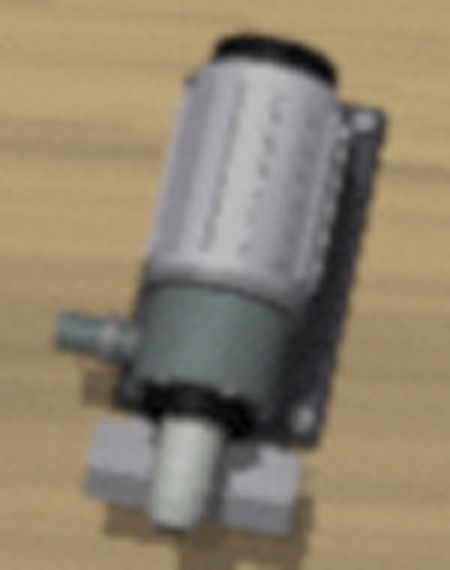

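View pics/s0p.png

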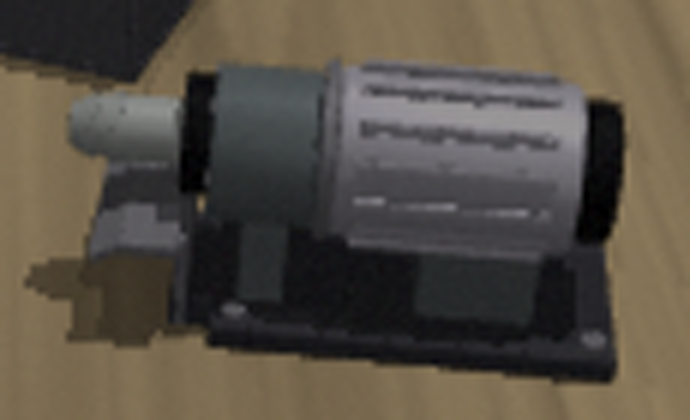

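```bash
python3 -m inch '{"jaw":[0,0,0,0,0,0,0],"offset":[[18,-46,0],[36,-92,0],[54,-138,0],[72,-184,0],[90,-230,0],[108,-276,0],[126,-322,0]],"turn":[[0,0,0],[0,0,0],[0,0,0],[0,0,0],[0,0,0],[0,0,0],[0,0,0]]}'; python3 - <<'E'
from h import *
s=arm.get_state();print(s['joints'],s['ee_pos'],s['eef_rot'])
# pump axis from clouds
for f in('t0','s0'):
    X,p=cloud(f)
    m=(X[...,0]>.53)&(X[...,0]<.85)&(X[...,1]>0)&(X[...,1]<.16)
    for z0,z1 in((.03,.06),(.065,.095),(.095,.13)):
        q=X[m&(X[...,2]>z0)&(X[...,2]<z1)]; print(f,z0,len(q),q.min(0),q.max(0))
E
```

```text
time_s: 0.8
ee_pos: [0.2747, 0.2057, 0.2311]
eef_rot: [[-0.963, 0.27, 0.0], [0.27, 0.963, 0.0], [-0.0, 0.0, -1.0]]
force: [1.7, 0.5, 0.4]
finger_gap: 1.003
[ 6.42832909e-01 -4.02054298e-01 -2.50932820e-01  1.72163290e+00
 -7.99883159e-05  9.15776638e-01] [0.27469963 0.20570958 0.23109316] [[-9.62981501e-01  2.69567344e-01  2.75987550e-04]
 [ 2.69567381e-01  9.62981524e-01  1.06767324e-04]
 [-2.36989928e-04  1.77212199e-04 -9.99999956e-01]]
t0 0.03 370 [0.56961494 0.05356935 0.03240189] [0.67857749 0.15769629 0.0598885 ]
t0 0.065 707 [0.56127855 0.04103935 0.06532016] [0.78946394 0.15788337 0.09495779]
t0 0.095 1214 [0.60781555 0.05039985 0.09503305] [0.78603397 0.12269447 0.1156473 ]
s0 0.03 619 [0.57272169 0.04088531 0.03003123] [0.78427047 0.12275669 0.05996253]
s0 0.065 1060 [0.5628115  0.03777633 0.06506454] [0.7854923  0.10958731 0.09496852]
s0 0.095 900 [0.61117201 0.04789196 0.09508017] [0.78754162 0.11369849 0.11383007]
```

```bash
python3 -m inch '{"jaw":[0,0,0,0,0,0,0,0,0,0],"offset":[[17,-46,-4],[34,-92,-8],[51,-138,-12],[68,-184,-16],[85,-230,-20],[102,-276,-26],[119,-320,-32],[136,-364,-38],[150,-400,-44],[160,-421,-50]],"turn":[[0,0,0.14],[0,0,0.28],[0,0,0.42],[0,0,0.56],[0,0,0.7],[0,0,0.84],[0,0,0.98],[0,0,1.12],[0,0,1.26],[0,0,1.4]]}'
python3 -m inch '{"jaw":[0,0,0,0,0,0,0],"offset":[[0,0,0],[0,0,0],[0,0,0],[0,0,0],[0,0,0],[0,0,0],[0,0,0]],"turn":[[0,0,0.14],[0,0,0.28],[0,0,0.42],[0,0,0.56],[0,0,0.7],[0,0,0.78],[0,0,0.78]]}'
python3 - <<'E'
from h import *
cap('wrist','w1');print(arm.get_state()['joints'],arm.get_state()['ee_pos'])
E
```

```text
time_s: 1.8
ee_pos: [0.4145, -0.1622, 0.1903]
eef_rot: [[-0.61, -0.792, 0.0], [-0.792, 0.61, -0.0], [-0.0, -0.0, -1.0]]
force: [2.1, 0.7, -0.0]
finger_gap: 0.999
time_s: 2.5
ee_pos: [0.4142, -0.1603, 0.1902]
eef_rot: [[0.119, -0.993, -0.001], [-0.993, -0.119, 0.0], [-0.0, 0.001, -1.0]]
force: [-0.1, -0.3, -0.1]
finger_gap: 1.002
[-3.69214002e-01 -1.76288354e-01 -1.57342982e-01  1.59023395e+00
 -3.31090255e-05 -2.05644031e+00] [ 0.41420279 -0.1602897   0.19021089]
```

View pics/w1.png

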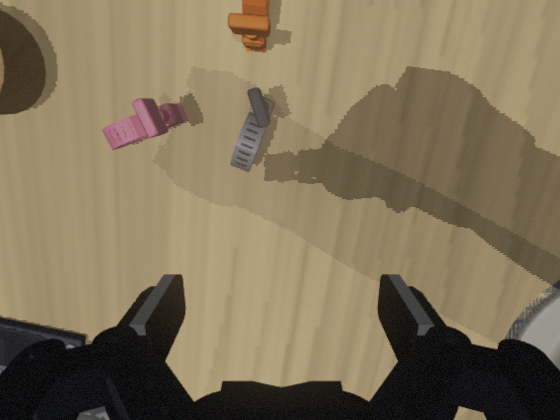

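The wrist picture shows the steel clamp, with the key from (257,93) to (262,122) and the band down to (242,168).

```bash
python3 - <<'E'
from h import *
X,p=cloud('w1')
R=np.s_[60:185,215:290]
Y=X[R].reshape(-1,3); c=p[R].reshape(-1,3).astype(int)
gray=(c.max(1)-c.min(1)<25)
top=Y[(Y[:,2]>.07)&gray]; print('keytop',len(top),top.mean(0),np.median(top[:,2]))
r=cv2.minAreaRect((top[:,:2]*1000).astype(np.float32));print(r)
b=Y[(Y[:,2]>.02)&(Y[:,2]<.06)&gray]; 
print('band',len(b),cv2.minAreaRect((b[:,:2]*1000).astype(np.float32)))
bt=Y[(Y[:,2]>.040)&(Y[:,2]<.053)&gray];r2=cv2.minAreaRect((bt[:,:2]*1000).astype(np.float32));print('bandtop',len(bt),r2)
crop('w1',210,300,70,180,7,'w1c')
E
```

```text
keytop 492 [ 0.43888559 -0.23329144  0.07995388] 0.08012383959071287
((438.9514465332031, -233.12454223632812), (9.00059700012207, 27.625106811523438), 24.676054000854492)
band 1209 ((445.4349060058594, -208.96661376953125), (65.63973236083984, 17.961790084838867), 75.11577606201172)
bandtop 1009 ((447.4683837890625, -201.3155517578125), (42.73445510864258, 17.961706161499023), 75.12217712402344)
```

View pics/w1c.png

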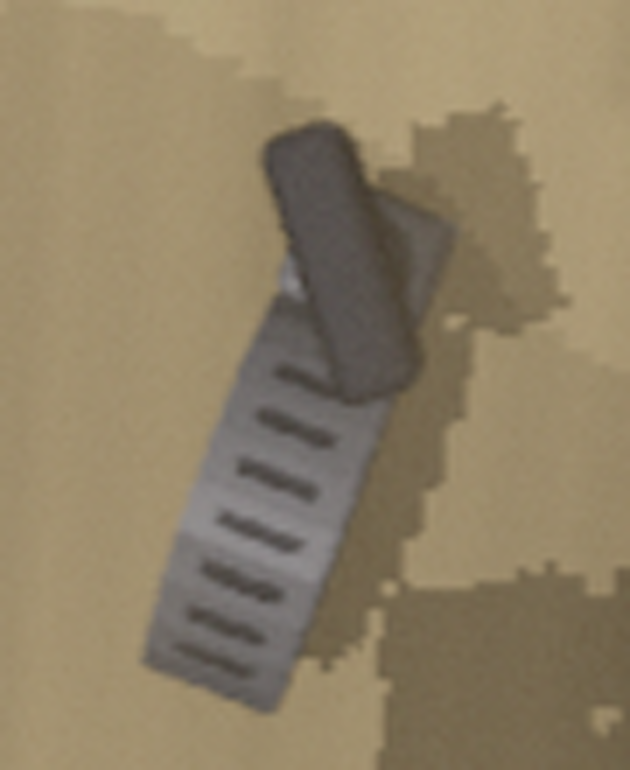

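```bash
python3 -m inch '{"jaw":[0.6,0.6,0.6,0.6,0.6,0.6],"offset":[[13,-36,0],[24.7,-72.9,0],[24.7,-72.9,-30],[24.7,-72.9,-60],[24.7,-72.9,-80],[24.7,-72.9,-80]],"turn":[[0,0,0.13],[0,0,0.26],[0,0,0.312],[0,0,0.312],[0,0,0.312],[0,0,0.312]]}'
python3 - <<'E'
from h import *
cap('wrist','w2');s=arm.get_state();print(s['joints'],s['ee_pos'],np.degrees(np.arctan2(s['eef_rot'][1][1],s['eef_rot'][0][1])),s['finger_gap'])
X,p=cloud('w2')
q=X.reshape(-1,3);c=p.reshape(-1,3).astype(int)
m=(np.hypot(q[:,0]-.4389,q[:,1]+.2332)<.022)&(q[:,2]>.07)&(q[:,2]<.09);t=q[m]
print(len(t),cv2.minAreaRect((t[:,:2]*1000).astype(np.float32)))
E
```

```text
time_s: 3.15
ee_pos: [0.4375, -0.2325, 0.1075]
eef_rot: [[0.415, -0.91, -0.004], [-0.91, -0.415, 0.002], [-0.004, 0.003, -1.0]]
force: [0.3, -0.6, 0.2]
finger_gap: 0.4
[-4.88385778e-01 -5.01712313e-02 -1.98052655e-01  1.42542676e+00
  1.97741955e-05 -2.48765116e+00] [ 0.4382899  -0.23286426  0.10953717] -155.45044573958774 0.40426731516352166
798 ((439.30841064453125, -233.73519897460938), (8.616861343383789, 28.47818946838379), 24.51580047607422)
```

View pics/w2.png

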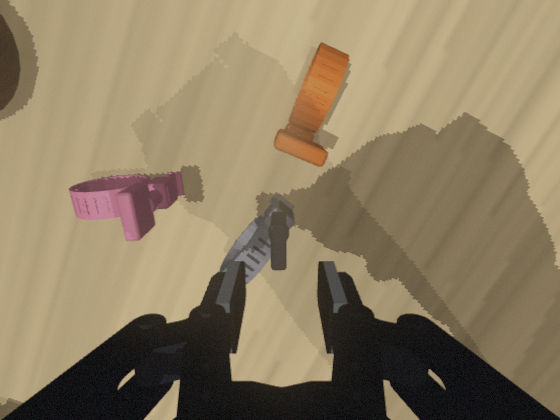

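The key at (278,240) lies centred between the fingers. Descending and gripping it.

```bash
python3 -m inch '{"jaw":[0.6,0.6,0.6,0.6,1,1,1,1,1],"offset":[[0.2,-0.3,-30],[0.2,-0.3,-50],[0.2,-0.3,-58],[0.2,-0.3,-58],[0.2,-0.3,-58],[0.2,-0.3,-58],[0.2,-0.3,-58],[0.2,-0.3,-58],[0.2,-0.3,-58]],"turn":[[0,0,0],[0,0,0],[0,0,0],[0,0,0],[0,0,0],[0,0,0],[0,0,0],[0,0,0],[0,0,0]]}'
python3 - <<'E'
from h import *
s=arm.get_state();print(s['ee_pos'],s['finger_gap'],s['force'],s['ft_torque'])
E
```

```text
time_s: 4.1
ee_pos: [0.44, -0.234, 0.0541]
eef_rot: [[0.417, -0.909, 0.002], [-0.909, -0.417, -0.001], [0.002, -0.002, -1.0]]
force: [-1.3, 0.3, 7.0]
finger_gap: 0.095
[ 0.44001383 -0.23395309  0.05414265] 0.09504061081559144 [-1.29065493  0.28418993  7.01981796] [0.01402674 0.24818327 0.02739605]
```

```bash
python3 -m inch '{"jaw":[1,1,1,1,1],"offset":[[0,0,10],[0,0,40],[0,0,80],[0,0,110],[0,0,110]],"turn":[[0,0,0],[0,0,0],[0,0,0],[0,0,0],[0,0,0]]}'
python3 - <<'E'
from h import *
cap('wrist','w3');cap('side','s3');cap('top','t3')
s=arm.get_state();print(s['ee_pos'],s['finger_gap'],s['force'],s['ft_torque'])
from scipy.optimize import least_squares
for f in('t0','s0'):
    X,p=cloud(f);q=X.reshape(-1,3);c=p.reshape(-1,3).astype(int)
    m=(q[:,0]>.55)&(q[:,0]<.615)&(q[:,1]>.06)&(q[:,1]<.13)&(q[:,2]>.066)&(c.min(1)>110)
    S=q[m];print(f,len(S),S.min(0),S.max(0))
    # plate
    m=(q[:,0]>.55)&(q[:,0]<.65)&(q[:,1]>.02)&(q[:,1]<.16)&(q[:,2]>.043)&(q[:,2]<.053);T=q[m];print('plate',len(T),cv2.minAreaRect((T[:,:2]*1000).astype(np.float32)))
    # motor body cylinder: all points z>.095
    m=(q[:,0]>.63)&(q[:,0]<.80)&(q[:,1]>.02)&(q[:,1]<.14)&(q[:,2]>.075)&(q[:,2]<.12);B=q[m]
    def r(a): # x0 offset, yaw, radius-known axis z .075
        y0,psi,R=a; d=(B[:,1]-y0)*np.cos(psi)-(B[:,0]-.6)*np.sin(psi); return np.hypot(d,B[:,2]-.075)-R
    k=least_squares(r,[.09,-.12,.04],loss='soft_l1',f_scale=.001);print('body',k.x,np.median(abs(k.fun)))
    def r2(a): y0,psi,R,R1=a; d=(S[:,1]-y0)*np.cos(psi)-(S[:,0]-.6)*np.sin(psi); return np.hypot(d,S[:,2]-.075)-R-R1*(S[:,0]-.6)
    k=least_squares(r2,[.09,-.12,.014,0.],loss='soft_l1',f_scale=.001);print('stub',k.x,np.median(abs(k.fun)))
E
```

```text
time_s: 4.6
ee_pos: [0.4408, -0.2343, 0.1677]
eef_rot: [[0.417, -0.909, 0.006], [-0.909, -0.417, -0.003], [0.006, -0.004, -1.0]]
force: [-0.1, -0.3, -1.8]
finger_gap: 0.089
[ 0.43908659 -0.23343394  0.16212178] 0.09011682505646657 [ 0.41618731  0.48409827 -1.51479455] [-0.03807311  0.00508538 -0.03723968]
t0 160 [0.56243792 0.08900285 0.07849355] [0.60968655 0.1175894  0.09262522]
plate 303 ((594.760498046875, 102.28129577636719), (95.58515167236328, 40.839744567871094), 82.54969787597656)
body [ 0.10123889 -0.13547934  0.03340761] 0.00218450785042198
stub [ 0.10170204 -0.12446294  0.01435906  0.03418077] 0.001326753138036495
s0 73 [0.56524756 0.08701459 0.08184289] [0.60761847 0.1068635  0.09206993]
plate 255 ((613.1979370117188, 83.3503189086914), (69.62406921386719, 74.38460540771484), 82.1495590209961)
body [ 0.10227395 -0.15361611  0.0341467 ] 0.0017628773117913318
stub [0.10165536 0.08317527 0.01552254 0.06430491] 0.0007658148141534748
```

View pics/w3.png

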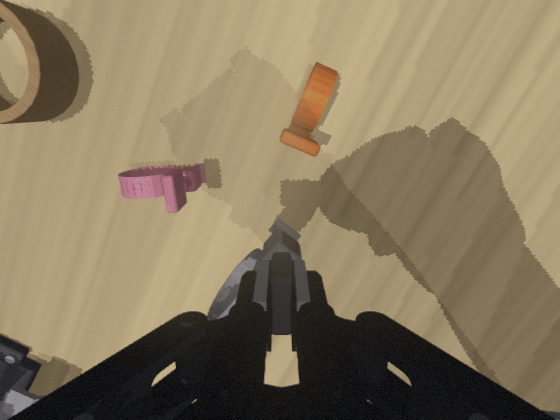

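View pics/s3.png

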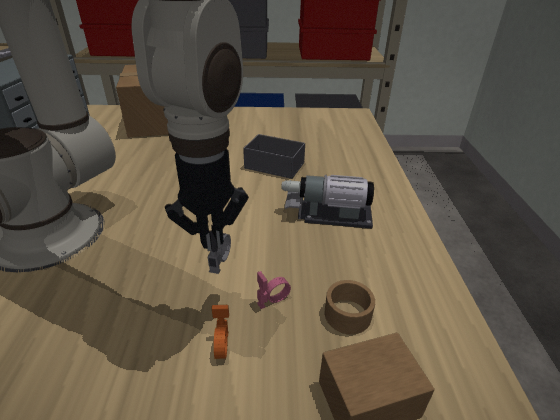

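```bash
python3 -m inch '{"jaw":[1,1,1,1,1,1,1,1,1,1],"offset":[[5,25,0],[14,65,0],[24,110,0],[34,155,0],[44,200,0],[54,245,0],[62,285,0],[68,313,-10],[68,313,-17],[68,313,-17]],"turn":[[0,0,0.02],[0,0,0.04],[0,0,0.06],[0,0,0.08],[0,0,0.1],[0,0,0.12],[0,0,0.124],[0,0,0.124],[0,0,0.124],[0,0,0.124]]}'
python3 - <<'E'
from h import *
cap('wrist','w4');cap('side','s4');cap('top','t4')
s=arm.get_state();print(s['ee_pos'],s['finger_gap'],s['force'],s['ft_torque'],s['joints'])
crop('s4',180,400,130,260,3.6,'s4c')
E
```

```text
time_s: 5.75
ee_pos: [0.506, 0.0797, 0.1431]
eef_rot: [[0.528, -0.849, -0.004], [-0.849, -0.528, -0.001], [-0.001, 0.004, -1.0]]
force: [-0.7, -0.4, -1.0]
finger_gap: 0.088
[0.50691918 0.0785276  0.145283  ] 0.09372403583488256 [ 0.34349345 -0.49342076 -0.12215865] [-0.0092682  -0.01418245 -0.0266762 ] [ 1.53779844e-01 -1.60667780e-02 -9.60431216e-02  1.49154413e+00
 -1.61969620e-04 -1.97024563e+00]
```

View pics/w4.png

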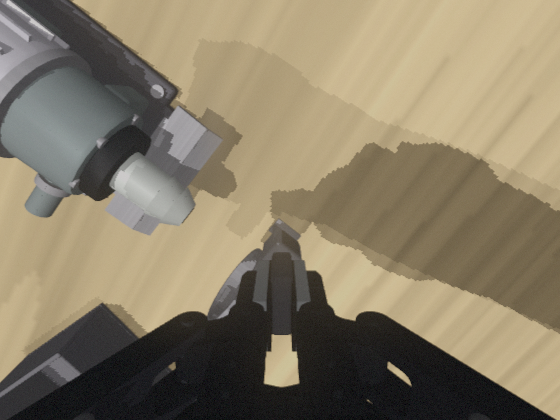

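View pics/s4c.png

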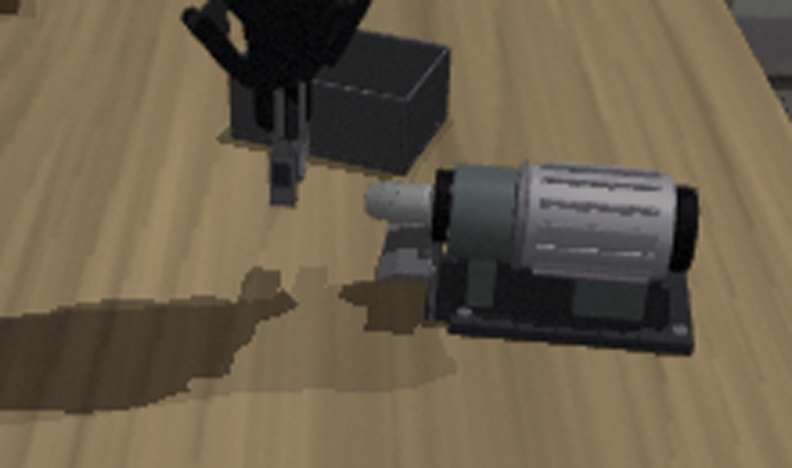

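View pics/t4.png

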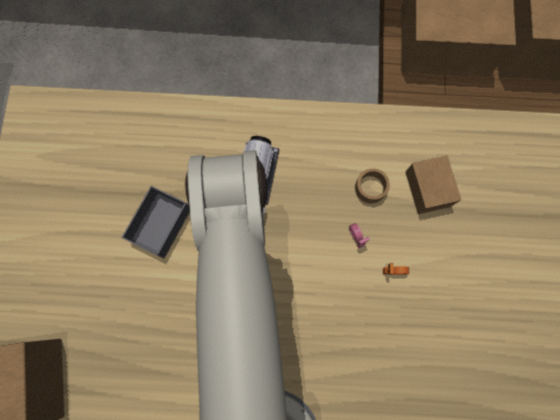

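The wrist picture shows the stub tip at (182,210), its neck at (130,175), the collar at (115,165) and the held clamp's housing at (283,230). Now I'll fit the stub.

```bash
python3 - <<'E'
from h import *
from scipy.optimize import least_squares
X,p=cloud('w4')
psi=-.135
def prof(r):return r
q=X[60:240,0:235].reshape(-1,3);c=p[60:240,0:235].reshape(-1,3).astype(int)
m=(q[:,2]>.07)&(q[:,0]<.66)&(q[:,1]>.06)&(q[:,1]<.15)&(q[:,0]>.54); q=q[m];c=c[m]
w=(c.min(1)>105)&(q[:,2]>.07)&(q[:,0]<.625)
S=q[w]; print(len(S),S.min(0),S.max(0))
# body cylinder/collar: points by axial coordinate
def fit(B,R0=None,z0=None):
    def r(a):
        d=(B[:,1]-a[0])*np.cos(a[1])-(B[:,0]-.6)*np.sin(a[1]); z=a[2] if z0 is None else z0
        return np.hypot(d,B[:,2]-z)-(a[3] if R0 is None else R0)
    k=least_squares(r,[.1015,psi,.075,.014],loss='soft_l1',f_scale=.0007);return k.x,np.median(abs(k.fun))
neck=S[(S[:,0]>.585)];print('neck',len(neck),fit(neck,.014))
k=fit(neck,.014)[0]
def ax(B,k): 
    u=np.array([np.cos(k[1]),np.sin(k[1])]); d=B[:,:2]-[.6,k[0]]; return d@u, d@[-u[1],u[0]]
s,d=ax(q,k); rr=np.hypot(d,q[:,2]-k[2])
for a in np.arange(-.05,.06,.003):
    mm=(s>=a)&(s<a+.003)
    if mm.sum()>3: print(round(a,3),mm.sum(),np.percentile(rr[mm],[5,50,95]).round(4), np.median(d[mm&(rr<.03)]).round(4),c[mm].mean(0).round())
G=q[(s>.03)&(s<.06)&(rr>.025)&(rr<.05)&(q[:,2]>.08)];print('grey',len(G),fit(G))
P4=X.reshape(-1,3);mm=(P4[:,2]>.0455)&(P4[:,2]<.0515)&(P4[:,0]>.56)&(P4[:,0]<.63)&(P4[:,1]>.03)&(P4[:,1]<.16);T=P4[mm];print('plate',len(T),np.median(T[:,2]),cv2.minAreaRect((T[:,:2]*1000).astype(np.float32)))
crop('w4',170,330,190,350,4,'w4c')
E
```

```text
3790 [0.56122439 0.06547868 0.07058351] [0.62499807 0.12830806 0.10765914]
neck 2339 (array([ 0.09949864, -0.38115149,  0.07705655,  0.014     ]), np.float64(0.001156397045859939))
-0.041 7 [0.0054 0.0068 0.0071] -0.0037 [153. 144. 124.]
-0.038 83 [0.0064 0.0114 0.0157] -0.0084 [148. 146. 137.]
-0.035 161 [0.0086 0.0144 0.0177] -0.0108 [150. 150. 144.]
-0.032 182 [0.0099 0.0152 0.0184] -0.0103 [150. 150. 145.]
-0.029 202 [0.0105 0.0167 0.0191] -0.0116 [150. 151. 146.]
-0.026 218 [0.0105 0.0156 0.0199] -0.011 [153. 154. 149.]
-0.023 219 [0.0115 0.0152 0.018 ] -0.0092 [155. 157. 152.]
-0.02 230 [0.0123 0.0157 0.0181] -0.0094 [156. 157. 153.]
-0.017 233 [0.012  0.0159 0.0182] -0.0096 [159. 160. 156.]
-0.014 236 [0.012  0.015  0.0182] -0.0085 [163. 164. 160.]
-0.011 235 [0.0124 0.0145 0.0162] -0.0074 [164. 166. 162.]
-0.008 231 [0.0127 0.0141 0.0155] -0.0067 [164. 166. 162.]
-0.005 236 [0.0126 0.0138 0.0149] -0.0058 [164. 166. 162.]
-0.002 247 [0.0125 0.0136 0.0145] -0.005 [166. 167. 164.]
0.001 257 [0.0122 0.0134 0.0259] -0.0037 [162. 163. 159.]
0.004 418 [0.0118 0.0146 0.0269] 0.0072 [
[... 580 characters left out ...]
.037 678 [0.0227 0.0269 0.0375] -0.0107 [119. 126. 126.]
0.04 679 [0.022  0.0272 0.0382] -0.0103 [120. 127. 126.]
0.043 703 [0.0214 0.0273 0.0389] -0.0095 [120. 127. 126.]
0.046 700 [0.0207 0.0272 0.039 ] -0.0087 [120. 127. 127.]
0.049 687 [0.0201 0.0268 0.0389] -0.0084 [120. 127. 126.]
0.052 645 [0.0193 0.0263 0.0365] -0.0076 [120. 127. 127.]
0.055 576 [0.0187 0.0248 0.0344] -0.0071 [118. 125. 125.]
0.058 482 [0.018  0.023  0.0313] -0.0068 [115. 122. 122.]
grey 3986 (array([ 0.09965568, -0.13215506,  0.07271515,  0.03355362]), np.float64(0.0003971999925109042))
plate 3787 0.049281957314731895 ((600.174072265625, 100.12806701660156), (96.62800598144531, 44.83872985839844), 82.45421600341797)
```

View pics/w4c.png

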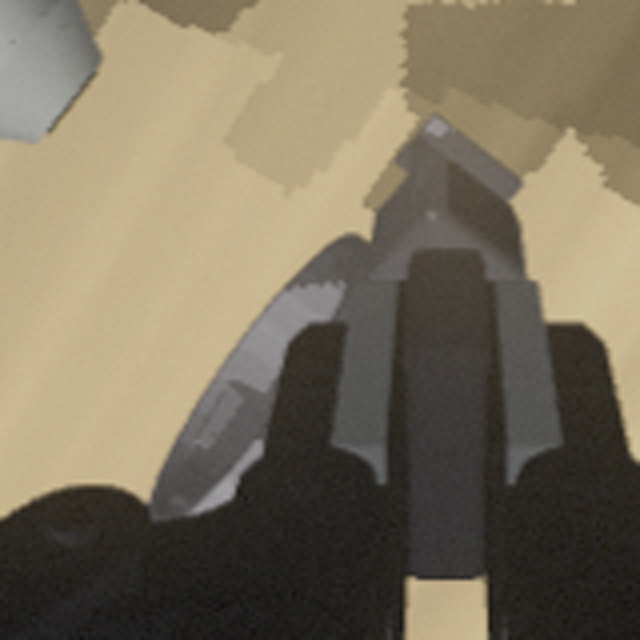

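```bash
python3 - <<'E'
from h import *
from scipy.optimize import least_squares
X,p=cloud('w4')
psi=-.132; u=np.array([np.cos(psi),np.sin(psi)]); n=np.array([-u[1],u[0]])
q=X[60:240,0:235].reshape(-1,3);c=p[60:240,0:235].reshape(-1,3).astype(int)
m=(q[:,2]>.07)&(c.min(1)>105); q=q[m]
s=(q[:,:2]-[.6,.1])@u; d=(q[:,:2]-[.6,.1])@n
m=(s>-.05)&(s<.02)&(abs(d)<.025)&(q[:,2]<.094); q=q[m];s=s[m];d=d[m]
print(s.min(),s.max())
def f(a,B,R): return np.hypot(d[B]-a[0]-a[1]*s[B],q[B,2]-a[2])-R
nk=(s>-.010)&(s<.004)
for z in (None,.075):
  k=least_squares(lambda a:np.hypot(d[nk]-a[0],q[nk,2]-(a[1] if z is None else z))-.014,[0,.075],loss='soft_l1',f_scale=.0005);print('neck d,z',k.x,np.median(abs(k.fun)))
for a in np.arange(-.05,.02,.003):
    mm=(s>=a)&(s<a+.003)
    if mm.sum()>10:
        k=least_squares(lambda b:np.hypot(d[mm]-b[0],q[mm,2]-.0755)-b[1],[0,.014],loss='soft_l1',f_scale=.0005); print(round(a,3),mm.sum(),k.x.round(4),d[mm].min().round(4),d[mm].max().round(4),q[mm,2].max().round(4))
# collar
Q=X[60:240,0:235].reshape(-1,3);C=p[60:240,0:235].reshape(-1,3).astype(int)
S=(Q[:,:2]-[.6,.1])@u; D=(Q[:,:2]-[.6,.1])@n
cm=(C.max(1)<60)&(Q[:,2]>.08)&(abs(D)<.03)&(S>-.02)&(S<.05); print('collar s',np.percentile(S[cm],[1,5,25,50,75,95,99]).round(4),cm.sum())
# clamp in hand points
V=X[190:350,200:345].reshape(-1,3); 
V=V[(V[:,2]>.06)&(V[:,2]<.145)]
key=np.array([.50691918,.0785276])  # measured TCP
L=np.c_[(V[:,:2]-key)@u,(V[:,:2]-key)@n,V[:,2]]
np.save('L.npy',L); print(len(L))
for y0 in np.arange(-.02,.06,.004):
    mm=(L[:,1]>=y0)&(L[:,1]<y0+.004)
    if mm.sum(): print(y0.round(3),mm.sum(),L[mm,0].min().round(4),np.percentile(L[mm,0],[50,90]).round(4),L[mm,0].max().round(4),L[mm,2].min().round(4),L[mm,2].max().round(4))
E
```

```text
-0.03851742041238084 0.010228341262655705
neck d,z [0.00011782 0.07649477] 0.0003723214288976241
neck d,z [-0.00058665  0.075     ] 0.001157975259100703
-0.038 131 [0.0006 0.0106] -0.0103 0.0076 0.0882
-0.035 157 [0.0005 0.0121] -0.0111 0.0097 0.0893
-0.032 189 [0.0006 0.0138] -0.0131 0.0117 0.0908
-0.029 187 [0.0006 0.0148] -0.0139 0.0107 0.0931
-0.026 189 [0.0006 0.0139] -0.013 0.0103 0.0904
-0.023 207 [0.0004 0.0146] -0.0137 0.0108 0.0922
-0.02 230 [0.0005 0.0155] -0.0149 0.0114 0.0927
-0.017 204 [0.0006 0.0153] -0.0151 0.0122 0.0924
-0.014 214 [0.0005 0.0149] -0.0139 0.011 0.0918
-0.011 213 [0.0005 0.0148] -0.0139 0.0126 0.0916
-0.008 217 [0.0003 0.0148] -0.014 0.0122 0.0918
-0.005 214 [0.0003 0.0148] -0.0138 0.0117 0.0919
-0.002 220 [0.0003 0.0149] -0.014 0.0121 0.0921
0.001 227 [0.0004 0.0148] -0.014 0.0114 0.0916
0.004 219 [0.0003 0.0149] -0.0136 0.0122 0.0921
0.007 210 [0.0002 0.0149] -0.0136 0.0189 0.0918
collar s [0.0096 0.0098 0.0103 0.0142 0.0181 0.021  0.0217] 1858
2322
-0.012 1 0.0079 [0.0079 0.0079] 0.0079 0.1448 0.1448
-0.008 626 -0.0111 [-0.0005  0.0057] 0.0094 0.088
[... 161 characters left out ...]
 0.1278
0.008 58 0.0049 [0.0067 0.007 ] 0.0071 0.1057 0.1276
0.012 40 0.0044 [0.0066 0.007 ] 0.0071 0.0993 0.1292
0.016 31 0.003 [0.0049 0.0068] 0.0068 0.0963 0.1044
0.02 35 0.0004 [0.0049 0.0066] 0.0068 0.0936 0.1005
0.024 71 -0.0006 [0.0036 0.0068] 0.0074 0.0917 0.14
0.028 100 -0.0025 [0.0046 0.0068] 0.0073 0.0908 0.141
0.032 97 -0.0019 [0.0048 0.0068] 0.0071 0.0907 0.1413
0.036 98 0.0002 [0.0051 0.0068] 0.0072 0.0908 0.1418
0.04 99 -0.0015 [0.0038 0.0068] 0.0073 0.0916 0.1405
0.044 124 -0.0035 [0.0025 0.0062] 0.0071 0.0929 0.1369
0.048 194 -0.0041 [0.0021 0.0059] 0.0072 0.0946 0.1341
0.052 222 -0.002 [0.0036 0.0062] 0.0072 0.0998 0.1297
0.056 99 -0.0017 [0.0058 0.0069] 0.0073 0.1045 0.124
```

```bash
python3 - <<'E'
from h import *
from scipy.optimize import least_squares
L=np.load('L.npy')
F=L[(L[:,0]>.006)&(L[:,0]<.0078)&(L[:,1]>.02)]
print(len(F),F.min(0),F.max(0))
# outer edge: per angle max radius
c=np.array([.033,.1163])
for it in range(5):
    a=np.arctan2(F[:,2]-c[1],F[:,1]-c[0]); r=np.hypot(F[:,2]-c[1],F[:,1]-c[0])
    e=[]
    for b in np.arange(-np.pi,np.pi,.12):
        m=(a>=b)&(a<b+.12)
        if m.sum()>2: e.append(F[m][np.argmax(r[m])])
    e=np.array(e); k=least_squares(lambda v:np.hypot(e[:,1]-v[0],e[:,2]-v[1])-.025,c,loss='soft_l1',f_scale=.0005); c=k.x
print(c,np.round(k.fun,4),len(e))
k=least_squares(lambda v:np.hypot(e[:,1]-v[0],e[:,2]-v[1])-v[2],[*c,.025],loss='soft_l1',f_scale=.0005);print(k.x)
A=np.c_[F[:,1],F[:,2],np.ones(len(F))];print('plane',np.linalg.lstsq(A,F[:,0],rcond=None)[0])
i=np.median(r);print('inner radii by angle');
for b in np.arange(-np.pi,np.pi,.2):
    m=(a>=b)&(a<b+.2)
    if m.sum()>3: print(round(b,1),m.sum(),r[m].min().round(4),r[m].max().round(4))
E
```

```text
254 [0.00601622 0.02010935 0.09072126] [0.00735561 0.06011473 0.14133999]
[0.03433053 0.11562337] [-0.0015 -0.0005  0.0003  0.0002  0.0001 -0.     -0.0005  0.0002  0.0003
 -0.0001  0.0006  0.0007  0.0006  0.0003  0.0001 -0.     -0.0008  0.0011
  0.0008 -0.0003  0.0001 -0.0013 -0.0011 -0.001  -0.0012 -0.0001  0.0006
  0.0006  0.0008  0.0009  0.0005] 31
[0.0341707  0.11571068 0.02518517]
plane [0.00150852 0.00706828 0.00576017]
inner radii by angle
-2.3 4 0.0226 0.0245
-2.1 11 0.0232 0.0253
-1.9 12 0.023 0.0252
-1.7 13 0.0225 0.0251
-1.5 9 0.0234 0.0252
-1.3 14 0.023 0.0253
-1.1 14 0.0223 0.0256
-0.9 13 0.023 0.0257
-0.7 12 0.0222 0.0253
-0.5 14 0.0222 0.025
-0.3 16 0.022 0.0262
-0.1 11 0.0226 0.0258
0.1 12 0.0225 0.0251
0.3 7 0.0226 0.0239
1.1 11 0.0227 0.0249
1.3 16 0.023 0.0256
1.5 27 0.0231 0.0258
1.7 23 0.0214 0.0259
1.9 7 0.0233 0.0255
```

```bash
python3 -m inch '{"jaw":[1,1,1,1,1,1],"offset":[[0,0,-15],[0,0,-30],[5,-1,-40],[20,-3,-40],[27,-4,-40],[27,-4,-40]],"turn":[[0,0,0],[0,0,0],[0,0,0],[0,0,0],[0,0,0],[0,0,0]]}'
python3 - <<'E'
from h import *
from scipy.optimize import least_squares
cap('wrist','w5');cap('side','s5')
s=arm.get_state();print(s['time_s'],s['ee_pos'],s['force'])
X,p=cloud('w5')
psi=-.132; u=np.array([np.cos(psi),np.sin(psi)]); n=np.array([-u[1],u[0]])
Q=X.reshape(-1,3);C=p.reshape(-1,3).astype(int)
S=(Q[:,:2]-[.6,.1])@u; D=(Q[:,:2]-[.6,.1])@n
m=(C.min(1)>100)&(Q[:,2]>.07)&(Q[:,2]<.096)&(S>-.02)&(S<.006)&(abs(D)<.02);nk=m
print(nk.sum())
nk=m&(S>-.010)
k=least_squares(lambda a:np.hypot(D[nk]-a[0],Q[nk,2]-a[1])-.014,[0,.075],loss='soft_l1',f_scale=.0005);print('neck d,z',k.x,np.median(abs(k.fun)))
k=least_squares(lambda a:np.hypot(D[nk]-a[0],Q[nk,2]-.0755)-a[1],[0,.014],loss='soft_l1',f_scale=.0005);print('neck d,R',k.x)
w=(C.min(1)>100)&(Q[:,2]>.07)&(abs(D)<.02)&(S>-.06)&(S<0);print('tip',S[w].min())
cm=(C.max(1)<60)&(Q[:,2]>.085)&(abs(D)<.025)&(S>-.00)&(S<.02); print('collar s',np.percentile(S[cm],[1,5,25]).round(4))
b=(S>-.06)&(S<-.045)&(abs(D)<.027)&(Q[:,2]>.045)&(Q[:,2]<.105)
print('front',b.sum(),np.percentile(S[b],[50,90,95,98]).round(4))
f=np.percentile(S[b],95); F=b&(S>f-.0008)&(S<f+.0008); F=np.c_[D[F],Q[F,2]];c=np.array([0,.075])
for it in range(6):
    a=np.arctan2(F[:,1]-c[1],F[:,0]-c[0]); r=np.hypot(F[:,1]-c[1],F[:,0]-c[0])
    e=[]
    for t in np.arange(-np.pi,np.pi,.12):
        mm=(a>=t)&(a<t+.12)
        if mm.sum()>2: e.append(F[mm][np.argmax(r[mm])])
    e=np.array(e); k=least_squares(lambda v:np.hypot(e[:,0]-v[0],e[:,1]-v[1])-.025,c,loss='soft_l1',f_scale=.0005); c=k.x
print('clamp d,z',c,len(F),len(e),np.round(k.fun,4))
crop('w5',60,340,120,330,2.8,'w5c');crop('s5',210,340,130,240,6,'s5c')
E
```

```text
time_s: 6.5
ee_pos: [0.5348, 0.0752, 0.1048]
eef_rot: [[0.526, -0.851, -0.001], [-0.851, -0.526, -0.0], [-0.0, 0.001, -1.0]]
force: [-0.4, 1.0, -1.2]
finger_gap: 0.094
6.6 [0.53407292 0.07537891 0.10522086] [-0.22376636 -0.36670556 -1.49390121]
2694
neck d,z [0.00011043 0.07649943] 0.0003351948757631066
neck d,R [0.0005316  0.01486384]
tip -0.05547297596638636
collar s [0.0098 0.0099 0.011 ]
front 1110 [-0.0552 -0.0533 -0.0532 -0.0531]
clamp d,z [-0.00032598  0.07736074] 324 43 [-0.0005  0.0019  0.002  -0.0003 -0.0011 -0.0004 -0.0005  0.0002 -0.0009
  0.0004 -0.0001  0.0006 -0.0003  0.0002  0.0006  0.0007  0.0003 -0.0008
  0.0022 -0.0002  0.0004  0.0006  0.0005  0.0001  0.0002  0.0009  0.0006
  0.0002 -0.0008 -0.0008 -0.0006 -0.0011  0.0002  0.0009  0.0002  0.0004
  0.0007  0.0001  0.      0.0004  0.0033  0.0022  0.0012]
```

View pics/w5c.png

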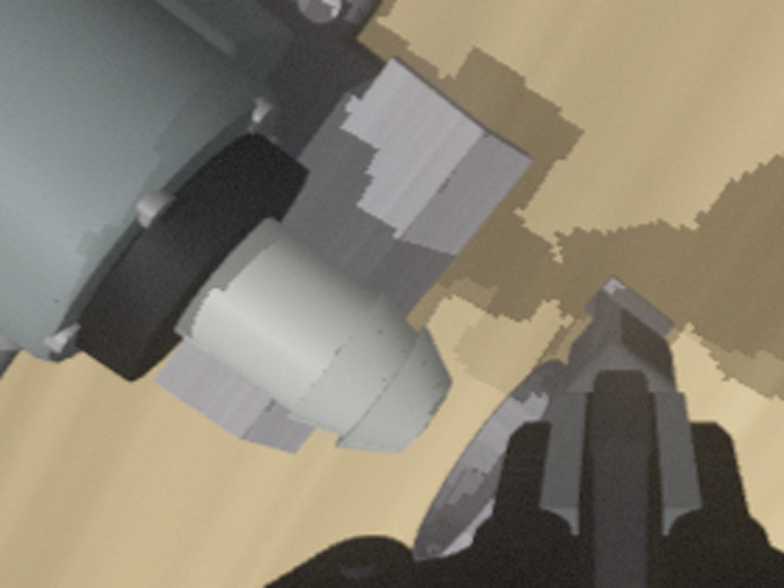

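View pics/s5c.png

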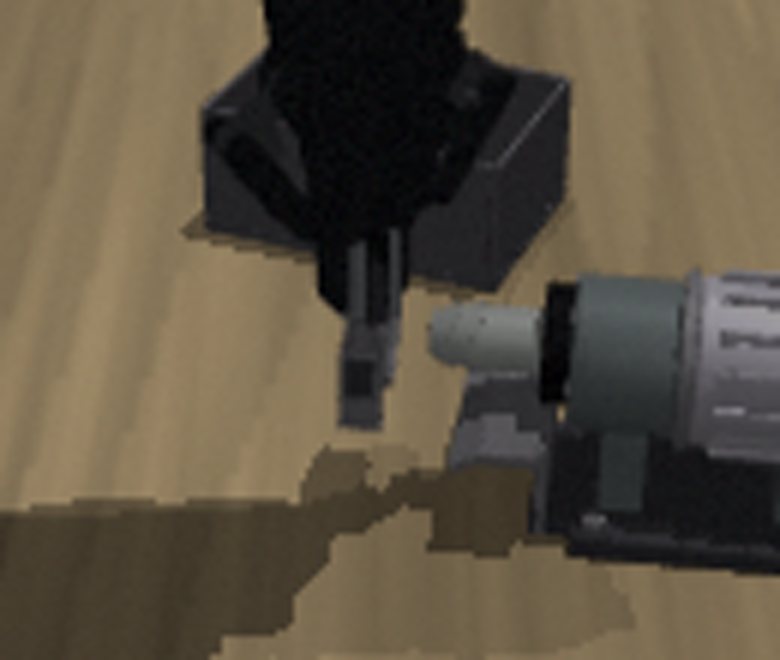

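Front of band to the collar: 63 mm to go, sideways error about 0.5 mm. Inserting 50 mm first.

```bash
python3 -m inch '{"jaw":[1,1,1,1,1,1,1,1],"offset":[[8,-0.6,-0.5],[16,-1.6,-0.5],[23,-2.5,-0.5],[30,-3.4,-0.5],[37,-4.3,-0.5],[44,-5.3,-0.5],[49.6,-6,-0.5],[49.6,-6,-0.5]],"turn":[[0,0,0],[0,0,0],[0,0,0],[0,0,0],[0,0,0],[0,0,0],[0,0,0],[0,0,0]]}'
python3 - <<'E'
from h import *
cap('wrist','w6')
for i in range(1):
    s=arm.get_state();print(s['time_s'],s['ee_pos'],s['force'],s['ft_torque'])
crop('w6',60,340,120,330,2.8,'w6c')
E
```

```text
time_s: 7.4
ee_pos: [0.5844, 0.0693, 0.1047]
eef_rot: [[0.526, -0.85, -0.0], [-0.85, -0.526, -0.0], [-0.0, 0.0, -1.0]]
force: [-0.8, 1.0, -1.0]
finger_gap: 0.093
7.45 [0.5840205  0.06939797 0.1047669 ] [-0.1925586  -0.92659334 -0.60507008] [-0.05845762  0.05331507 -0.00176317]
```

View pics/w6c.png

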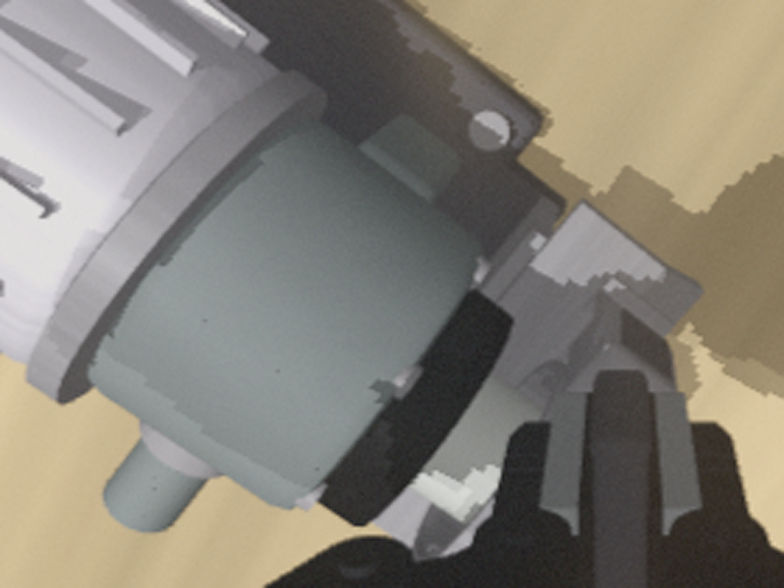

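The band is over the barbs without contact. Next the final 12 mm, gently, until it touches.

```bash
python3 -m inch '{"jaw":[1,1,1,1,1],"offset":[[5,-0.6,0],[9,-1.2,0],[10,-1.4,0],[11,-1.5,0],[11,-1.5,0]],"turn":[[0,0,0],[0,0,0],[0,0,0],[0,0,0],[0,0,0]]}'
python3 -m inch '{"jaw":[1,1,1],"offset":[[0.5,-0.1,0],[1,-0.1,0],[1,-0.1,0]],"turn":[[0,0,0],[0,0,0],[0,0,0]]}'
```

```text
time_s: 7.95
ee_pos: [0.5949, 0.068, 0.1049]
eef_rot: [[0.526, -0.85, -0.0], [-0.85, -0.526, 0.0], [-0.0, 0.0, -1.0]]
force: [0.2, -1.3, -1.1]
finger_gap: 0.094
time_s: 8.25
ee_pos: [0.5958, 0.0679, 0.105]
eef_rot: [[0.526, -0.85, 0.0], [-0.85, -0.526, 0.0], [0.0, -0.0, -1.0]]
force: [-0.2, 0.3, -0.9]
finger_gap: 0.09
```

```bash
python3 -m inch '{"jaw":[1,1,1],"offset":[[0.5,-0.1,0],[1,-0.1,0],[1,-0.1,0]],"turn":[[0,0,0],[0,0,0],[0,0,0]]}'
python3 - <<'E'
from h import *
s=arm.get_state();print(s['time_s'],s['ee_pos'],s['force'],s['ft_torque'])
E
```

```text
time_s: 8.55
ee_pos: [0.5969, 0.0678, 0.105]
eef_rot: [[0.526, -0.85, 0.0], [-0.85, -0.526, 0.0], [-0.0, -0.0, -1.0]]
force: [-0.2, 0.7, -0.4]
finger_gap: 0.093
8.55 [0.59688899 0.06778743 0.10495219] [-0.15620479  0.68197615 -0.42607165] [-0.02932355 -0.01823166 -0.00183311]
```

```bash
for i in 1; do python3 -m inch '{"jaw":[1,1,1],"offset":[[0.5,-0.1,0],[0.8,-0.1,0],[0.8,-0.1,0]],"turn":[[0,0,0],[0,0,0],[0,0,0]]}'; done
```

```text
time_s: 8.85
ee_pos: [0.5975, 0.0677, 0.1049]
eef_rot: [[0.526, -0.85, -0.0], [-0.85, -0.526, -0.0], [-0.0, 0.0, -1.0]]
force: [-1.1, 0.6, -0.7]
finger_gap: 0.094
```

```bash
python3 - <<'E'
from h import *
cap('wrist','w7');cap('side','s7')
s=arm.get_state();print(s['time_s'],s['ee_pos'],s['force'],s['ft_torque'],s['joints'])
crop('w7',60,340,120,330,2.8,'w7c');crop('s7',240,360,140,230,6,'s7c')
E
```

```text
8.95 [0.59751651 0.06767108 0.10494151] [-0.28967664 -0.06485593 -1.34227633] [-0.03822737  0.20312212  0.06813611] [ 1.12766171e-01  1.98287586e-01  5.64010068e-02  1.42916835e+00
  1.52107658e-05 -2.01241866e+00]
```

View pics/w7c.png

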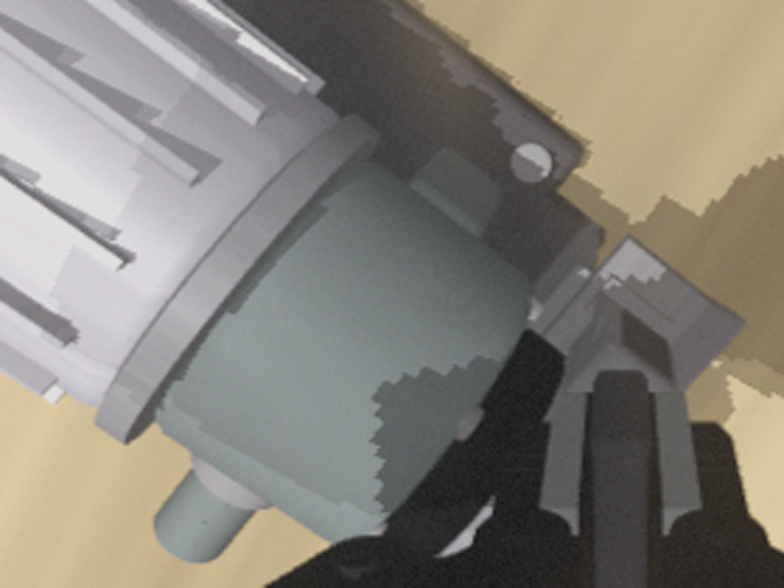

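View pics/s7c.png

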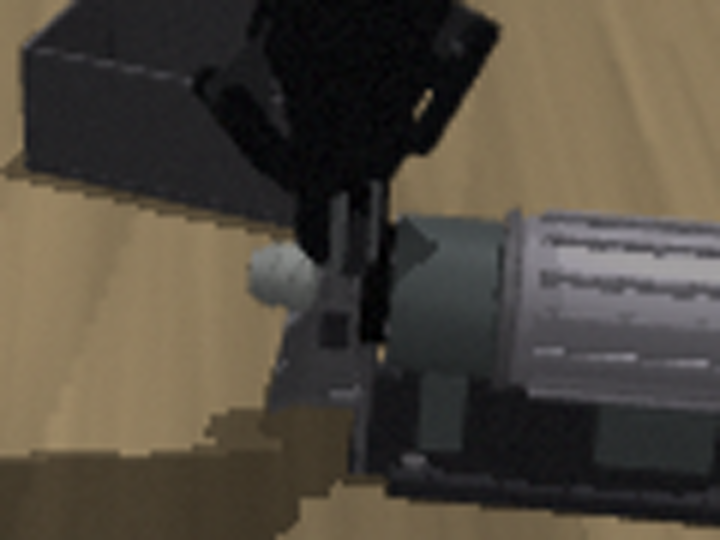

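```bash
python3 -m inch '{"jaw":[1,1,1],"offset":[[0.5,-0.1,0],[0.7,-0.1,0],[0.7,-0.1,0]],"turn":[[0,0,0],[0,0,0],[0,0,0]]}'; python3 - <<'E'
from h import *
s=arm.get_state();print(s['ft_torque'],s['joint_efforts'])
E
```

```text
time_s: 9.25
ee_pos: [0.5978, 0.0676, 0.1049]
eef_rot: [[0.526, -0.85, -0.001], [-0.85, -0.526, 0.0], [-0.001, 0.001, -1.0]]
force: [-4.4, 0.2, 0.4]
finger_gap: 0.092
[-0.02434733  1.25189001  0.01666812] [-5.10212369e-01 -5.92921293e+01  4.89624524e+01 -2.31555797e+00
 -2.19439091e-01  5.84119535e-02]
```

```bash
cat > r.py <<'E'
from h import *
import sys
n=int(sys.argv[1]) if len(sys.argv)>1 else 1
a=[]
for i in range(n):
    s=arm.get_state(); a.append([*s['force'],*s['ft_torque']])
    if i<n-1: arm.capture('side')
a=np.array(a);s=arm.get_state()
print('t',round(s['time_s'],2),'yaw',np.degrees(np.arctan2(s['eef_rot'][1][1],s['eef_rot'][0][1])).round(2),'j6',s['joints'][5].round(3),'pos',np.round(s['ee_pos'],4),'gap',round(s['finger_gap'],3))
print('mean',a.mean(0).round(3),'sd',a.std(0).round(3), 'Mz',a[:,5].round(3))
E
python3 r.py 4
python3 -m inch '{"jaw":[1,1,1,1,1],"offset":[[-0.3,0,0],[-0.3,0,0],[-0.3,0,0],[-0.3,0,0],[-0.3,0,0]],"turn":[[0,0,-0.1],[0,0,-0.2],[0,0,-0.3],[0,0,-0.4],[0,0,-0.5]]}'; python3 r.py 4
```

```text
t 9.4 yaw -148.23 j6 -2.013 pos [0.5978 0.0676 0.1049] gap 0.095
mean [-5.448  0.267  0.435  0.038  1.193  0.062] sd [0.82  0.358 0.282 0.04  0.034 0.03 ] Mz [0.017 0.055 0.086 0.091]
time_s: 9.9
ee_pos: [0.5975, 0.0676, 0.1048]
eef_rot: [[0.05, -0.999, -0.001], [-0.999, -0.05, -0.0], [-0.0, 0.001, -1.0]]
force: [-4.3, 0.3, -0.2]
finger_gap: 0.096
t 10.05 yaw -176.89 j6 -1.513 pos [0.5976 0.0676 0.1049] gap 0.092
mean [-4.918  0.188  0.493 -0.038  1.136  0.141] sd [0.629 0.425 0.444 0.048 0.039 0.029] Mz [0.191 0.117 0.132 0.123]
```

```bash
python3 -m inch '{"jaw":[1,1,1,1,1,1,1,1],"offset":[[0,0,0],[0,0,0],[0,0,0],[0,0,0],[0,0,0],[0,0,0],[0,0,0],[0,0,0]],"turn":[[0,0,-0.1],[0,0,-0.2],[0,0,-0.3],[0,0,-0.4],[0,0,-0.5],[0,0,-0.6],[0,0,-0.7],[0,0,-0.8]]}'; python3 r.py 10
```

```text
time_s: 10.85
ee_pos: [0.5973, 0.0677, 0.1048]
eef_rot: [[-0.68, -0.733, -0.002], [-0.733, 0.68, 0.0], [0.001, 0.001, -1.0]]
force: [-5.9, -0.4, 0.6]
finger_gap: 0.094
t 11.3 yaw 137.35 j6 -0.714 pos [0.5974 0.0676 0.1049] gap 0.096
mean [-6.231  0.047  1.15   0.035  1.493  0.075] sd [0.341 0.415 0.505 0.032 0.046 0.04 ] Mz [0.174 0.118 0.064 0.052 0.067 0.064 0.061 0.071 0.057 0.023]
```

```bash
cat > m.py <<'E'
from h import *
s=arm.get_state();print('Mz',round(s['ft_torque'][2],3),'F',np.round(s['force'],1),'j6',round(s['joints'][5],3),'t',round(s['time_s'],2))
E
python3 -m inch '{"jaw":[1,1,1],"offset":[[-0.3,0,0],[-0.3,0,0],[-0.3,0,0]],"turn":[[0,0,-0.05],[0,0,-0.1],[0,0,-0.15]]}' >/dev/null; python3 m.py
python3 -m inch '{"jaw":[1],"offset":[[0,0,0]],"turn":[[0,0,-0.05]]}' >/dev/null; python3 m.py
python3 -m inch '{"jaw":[1],"offset":[[0,0,0]],"turn":[[0,0,-0.05]]}' >/dev/null; python3 m.py
python3 -m inch '{"jaw":[1],"offset":[[0,0,0]],"turn":[[0,0,-0.05]]}' >/dev/null; python3 m.py
python3 -m inch '{"jaw":[1],"offset":[[0,0,0]],"turn":[[0,0,-0.05]]}' >/dev/null; python3 m.py
python3 -m inch '{"jaw":[1],"offset":[[0,0,0]],"turn":[[0,0,-0.05]]}' >/dev/null; python3 m.py
python3 -m inch '{"jaw":[1],"offset":[[0,0,0]],"turn":[[0,0,-0.05]]}' >/dev/null; python3 m.py
```

```text
Mz 0.133 F [-5.7  0.4  1. ] j6 -0.562 t 11.6
Mz 0.146 F [-6.3  0.3 -0.1] j6 -0.512 t 11.7
Mz 0.194 F [-4.9  0.5  0.7] j6 -0.462 t 11.8
Mz 0.228 F [-6.1  1.1  0.7] j6 -0.412 t 11.9
Mz 0.144 F [-5.2  1.   1.8] j6 -0.362 t 12.0
Mz 0.192 F [-5.4  2.   0.7] j6 -0.312 t 12.1
Mz 0.139 F [-5.1  1.4  1. ] j6 -0.262 t 12.2
```

```bash

python3 -m inch '{"jaw":[1],"offset":[[0,0.1,0]],"turn":[[0,0,-0.05]]}' >/dev/null; python3 m.py
python3 -m inch '{"jaw":[1],"offset":[[0,0.1,0]],"turn":[[0,0,-0.05]]}' >/dev/null; python3 m.py
python3 -m inch '{"jaw":[1],"offset":[[0,0.1,0]],"turn":[[0,0,-0.05]]}' >/dev/null; python3 m.py
python3 -m inch '{"jaw":[1],"offset":[[0,0,0]],"turn":[[0,0,-0.05]]}' >/dev/null; python3 m.py
python3 -m inch '{"jaw":[1],"offset":[[0,0,0]],"turn":[[0,0,-0.05]]}' >/dev/null; python3 m.py
python3 -m inch '{"jaw":[1],"offset":[[0,0,0]],"turn":[[0,0,-0.05]]}' >/dev/null; python3 m.py
python3 -m inch '{"jaw":[1],"offset":[[0,0,0]],"turn":[[0,0,-0.05]]}' >/dev/null; python3 m.py
python3 -m inch '{"jaw":[1],"offset":[[0,0,0]],"turn":[[0,0,-0.05]]}' >/dev/null; python3 m.py
```

```text
Mz 0.157 F [-6.2  0.9  1.2] j6 -0.212 t 12.3
Mz 0.095 F [-6.5 -0.   1.2] j6 -0.161 t 12.4
Mz 0.172 F [-5.8 -0.7  0.4] j6 -0.111 t 12.5
Mz 0.128 F [-5.5  0.3  0.3] j6 -0.061 t 12.6
Mz 0.131 F [-6.1  0.4  1.3] j6 -0.011 t 12.7
Mz 0.145 F [-6.8  0.8  1.8] j6 0.039 t 12.8
Mz 0.155 F [-6.8  1.4  1.2] j6 0.089 t 12.9
Mz 0.12 F [-6.1  0.9  1.4] j6 0.139 t 13.0
```

```bash

python3 -m inch '{"jaw":[1],"offset":[[-0.3,0.1,0]],"turn":[[0,0,-0.05]]}' >/dev/null; python3 m.py
python3 -m inch '{"jaw":[1],"offset":[[0,0.1,0]],"turn":[[0,0,-0.05]]}' >/dev/null; python3 m.py
python3 -m inch '{"jaw":[1],"offset":[[0,0,0]],"turn":[[0,0,-0.05]]}' >/dev/null; python3 m.py
python3 -m inch '{"jaw":[1],"offset":[[0,0,0]],"turn":[[0,0,-0.05]]}' >/dev/null; python3 m.py
python3 -m inch '{"jaw":[1],"offset":[[0,0,0]],"turn":[[0,0,-0.05]]}' >/dev/null; python3 m.py
python3 -m inch '{"jaw":[1],"offset":[[0,0,0]],"turn":[[0,0,-0.05]]}' >/dev/null; python3 m.py
python3 -m inch '{"jaw":[1],"offset":[[0,0,0]],"turn":[[0,0,-0.05]]}' >/dev/null; python3 m.py
python3 -m inch '{"jaw":[1],"offset":[[0,0,0]],"turn":[[0,0,-0.05]]}' >/dev/null; python3 m.py
```

```text
Mz 0.161 F [-4.2 -0.9  0.5] j6 0.189 t 13.1
Mz 0.117 F [-4.8 -0.  -0.1] j6 0.239 t 13.2
Mz 0.165 F [-5.2  0.8  1.3] j6 0.289 t 13.3
Mz 0.199 F [-4.4 -0.7  0.8] j6 0.339 t 13.4
Mz 0.123 F [-4.8  0.3  0.9] j6 0.389 t 13.5
Mz 0.141 F [-5.  -0.3  0.5] j6 0.439 t 13.6
Mz 0.137 F [-5.4 -0.3  1.5] j6 0.489 t 13.7
Mz 0.193 F [-5.2  1.   0.4] j6 0.539 t 13.8
```

```bash

python3 -m inch '{"jaw":[1],"offset":[[0,0,0]],"turn":[[0,0,-0.05]]}' >/dev/null; python3 m.py
python3 -m inch '{"jaw":[1],"offset":[[0,0,0]],"turn":[[0,0,-0.05]]}' >/dev/null; python3 m.py
python3 -m inch '{"jaw":[1],"offset":[[0,0,0]],"turn":[[0,0,-0.05]]}' >/dev/null; python3 m.py
python3 -m inch '{"jaw":[1],"offset":[[0,0,0]],"turn":[[0,0,-0.05]]}' >/dev/null; python3 m.py
python3 -m inch '{"jaw":[1],"offset":[[0,0,0]],"turn":[[0,0,-0.05]]}' >/dev/null; python3 m.py
python3 -m inch '{"jaw":[1],"offset":[[0,0,0]],"turn":[[0,0,-0.05]]}' >/dev/null; python3 m.py
```

```text
Mz 0.138 F [-5.3  0.6  1.2] j6 0.589 t 13.9
Mz 0.119 F [-5.   1.3  1. ] j6 0.639 t 14.0
Mz 0.136 F [-4.2  0.8 -0.2] j6 0.689 t 14.1
Mz 0.179 F [-4.7  0.5  0.9] j6 0.739 t 14.2
Mz 0.145 F [-4.2  0.4  0.2] j6 0.789 t 14.3
Mz 0.11 F [-4.9  0.5 -0.5] j6 0.839 t 14.4
```

```bash
python3 - <<'E'
from h import *
cap('wrist','w8');cap('side','s8')
crop('s8',240,360,140,230,6,'s8c')
E
```

```text
(no output)
```

View pics/w8.png

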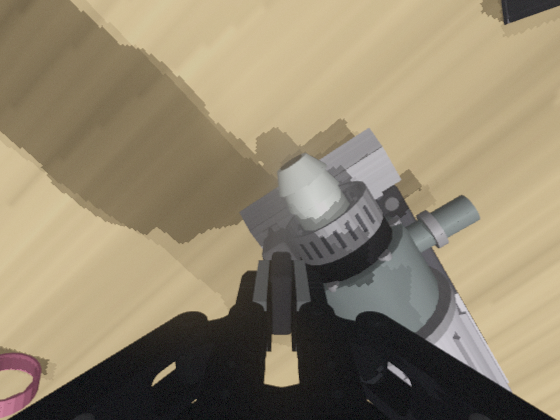

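View pics/s8c.png

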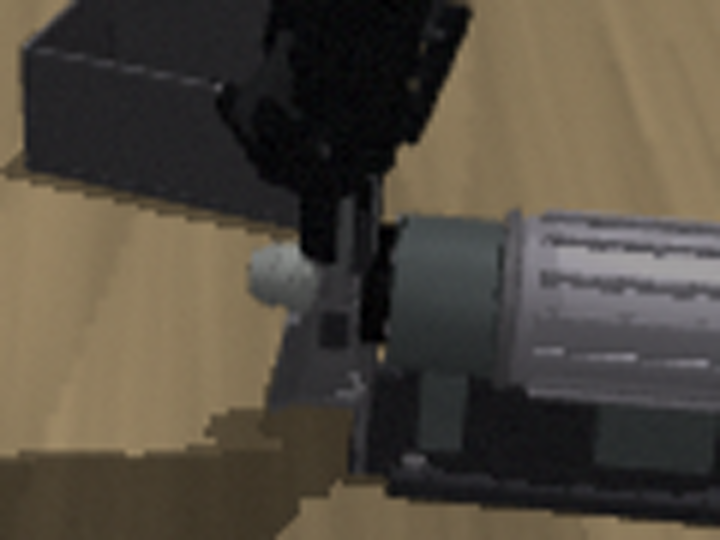

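The wrist view shows the band at (345,225) flush against the black collar, still square, with only the key turning. Carrying on.

```bash

python3 -m inch '{"jaw":[1],"offset":[[0,0,0]],"turn":[[0,0,-0.05]]}' >/dev/null; python3 m.py
python3 -m inch '{"jaw":[1],"offset":[[0,0,0]],"turn":[[0,0,-0.05]]}' >/dev/null; python3 m.py
python3 -m inch '{"jaw":[1],"offset":[[0,0,0]],"turn":[[0,0,-0.05]]}' >/dev/null; python3 m.py
python3 -m inch '{"jaw":[1],"offset":[[0,0,0]],"turn":[[0,0,-0.05]]}' >/dev/null; python3 m.py
python3 -m inch '{"jaw":[1],"offset":[[0,0,0]],"turn":[[0,0,-0.05]]}' >/dev/null; python3 m.py
python3 -m inch '{"jaw":[1],"offset":[[0,0,0]],"turn":[[0,0,-0.05]]}' >/dev/null; python3 m.py
```

```text
Mz 0.142 F [-4.4  1.3 -0.1] j6 0.886 t 14.6
Mz 0.158 F [-5.7  1.4 -0.1] j6 0.938 t 14.7
Mz 0.176 F [-6.   1.9  0.3] j6 0.988 t 14.8
Mz 0.147 F [-5.8  0.4  0.4] j6 1.038 t 14.9
Mz 0.152 F [-5.   1.1 -0.2] j6 1.088 t 15.0
Mz 0.169 F [-5.   1.8 -0.7] j6 1.138 t 15.1
```

```bash

python3 -m inch '{"jaw":[1],"offset":[[0,0,0]],"turn":[[0,0,-0.05]]}' >/dev/null; python3 m.py
python3 -m inch '{"jaw":[1],"offset":[[0,0,0]],"turn":[[0,0,-0.05]]}' >/dev/null; python3 m.py
python3 -m inch '{"jaw":[1],"offset":[[0,0,0]],"turn":[[0,0,-0.05]]}' >/dev/null; python3 m.py
python3 -m inch '{"jaw":[1],"offset":[[0,0,0]],"turn":[[0,0,-0.05]]}' >/dev/null; python3 m.py
```

```text
Mz 0.127 F [-5.2  2.  -0.7] j6 1.188 t 15.2
Mz 0.208 F [-4.2  1.1 -0.4] j6 1.238 t 15.3
Mz 0.134 F [-4.7  0.8 -0.1] j6 1.288 t 15.4
Mz 0.141 F [-4.5  1.7  0.1] j6 1.338 t 15.5
```

```bash

python3 -m inch '{"jaw":[1],"offset":[[0,0.15,0]],"turn":[[0,0,-0.05]]}' >/dev/null; python3 m.py
python3 -m inch '{"jaw":[1],"offset":[[0,0.1,0]],"turn":[[0,0,-0.05]]}' >/dev/null; python3 m.py
python3 -m inch '{"jaw":[1],"offset":[[0,0,0]],"turn":[[0,0,-0.05]]}' >/dev/null; python3 m.py
python3 -m inch '{"jaw":[1],"offset":[[0,0,0]],"turn":[[0,0,-0.05]]}' >/dev/null; python3 m.py
```

```text
Mz 0.115 F [-4.   0.3 -0.1] j6 1.388 t 15.6
Mz 0.111 F [-4.6 -1.1 -1.2] j6 1.438 t 15.7
Mz 0.119 F [-4.6 -0.5 -0.1] j6 1.488 t 15.8
Mz 0.162 F [-4.3  0.5 -0.5] j6 1.538 t 15.9
```

```bash

python3 -m inch '{"jaw":[1],"offset":[[0,0,0]],"turn":[[0,0,-0.05]]}' >/dev/null; python3 m.py
python3 -m inch '{"jaw":[1],"offset":[[0,0,0]],"turn":[[0,0,-0.05]]}' >/dev/null; python3 m.py
python3 -m inch '{"jaw":[1],"offset":[[0,0,0]],"turn":[[0,0,-0.05]]}' >/dev/null; python3 m.py
python3 -m inch '{"jaw":[1],"offset":[[0,0,0]],"turn":[[0,0,-0.05]]}' >/dev/null; python3 m.py
```

```text
Mz 0.16 F [-4.7 -1.   0.4] j6 1.588 t 16.0
Mz 0.155 F [-3.9 -0.  -0.3] j6 1.638 t 16.1
Mz 0.161 F [-4.1 -0.5 -0.5] j6 1.688 t 16.2
Mz 0.104 F [-4.6 -1.5 -0. ] j6 1.738 t 16.3
```

```bash

python3 -m inch '{"jaw":[1],"offset":[[0,0,0]],"turn":[[0,0,-0.04]]}' >/dev/null; python3 m.py
python3 -m inch '{"jaw":[1],"offset":[[0,0,0]],"turn":[[0,0,-0.04]]}' >/dev/null; python3 m.py
python3 -m inch '{"jaw":[1],"offset":[[0,0,0]],"turn":[[0,0,-0.04]]}' >/dev/null; python3 m.py
python3 -m inch '{"jaw":[1],"offset":[[0,0,0]],"turn":[[0,0,-0.04]]}' >/dev/null; python3 m.py
```

```text
Mz 0.155 F [-4.3 -0.7 -1.4] j6 1.778 t 16.4
Mz 0.114 F [-4.7 -1.8  0. ] j6 1.818 t 16.5
Mz 0.139 F [-4.3 -2.1  0.7] j6 1.858 t 16.6
Mz 0.169 F [-4.7 -2.3 -0.5] j6 1.898 t 16.7
```

```bash

python3 -m inch '{"jaw":[1],"offset":[[0,0,0]],"turn":[[0,0,-0.04]]}' >/dev/null; python3 m.py
python3 -m inch '{"jaw":[1],"offset":[[0,0,0]],"turn":[[0,0,-0.04]]}' >/dev/null; python3 m.py
python3 -m inch '{"jaw":[1],"offset":[[0,0,0]],"turn":[[0,0,-0.04]]}' >/dev/null; python3 m.py
python3 -m inch '{"jaw":[1],"offset":[[0,0,0]],"turn":[[0,0,-0.04]]}' >/dev/null; python3 m.py
```

```text
Mz 0.153 F [-4.7 -1.9  0.2] j6 1.938 t 16.8
Mz 0.164 F [-3.7 -3.   0.2] j6 1.978 t 16.9
Mz 0.139 F [-3.7 -1.6  0.2] j6 2.018 t 17.0
Mz 0.161 F [-4.1 -2.3 -0.6] j6 2.058 t 17.1
```

```bash

python3 -m inch '{"jaw":[1],"offset":[[0,-0.2,0]],"turn":[[0,0,-0.03]]}' >/dev/null; python3 m.py
python3 -m inch '{"jaw":[1],"offset":[[0,-0.15,0]],"turn":[[0,0,-0.03]]}' >/dev/null; python3 m.py
python3 -m inch '{"jaw":[1],"offset":[[0,0,0]],"turn":[[0,0,-0.03]]}' >/dev/null; python3 m.py
python3 -m inch '{"jaw":[1],"offset":[[0,0,0]],"turn":[[0,0,-0.03]]}' >/dev/null; python3 m.py
```

```text
Mz 0.182 F [-4.1 -1.2  0.1] j6 2.088 t 17.2
Mz 0.192 F [-4.  -1.9  0.1] j6 2.118 t 17.3
Mz 0.154 F [-3.8 -2.7  0.2] j6 2.149 t 17.4
Mz 0.157 F [-4.6 -3.1 -0.8] j6 2.18 t 17.5
```

```bash

python3 -m inch '{"jaw":[1],"offset":[[0,0,0]],"turn":[[0,0,-0.03]]}' >/dev/null; python3 m.py
python3 -m inch '{"jaw":[1],"offset":[[0,0,0]],"turn":[[0,0,-0.03]]}' >/dev/null; python3 m.py
python3 -m inch '{"jaw":[1],"offset":[[0,0,0]],"turn":[[0,0,-0.03]]}' >/dev/null; python3 m.py
python3 -m inch '{"jaw":[1],"offset":[[0,0,0]],"turn":[[0,0,-0.03]]}' >/dev/null; python3 m.py
```

```text
Mz 0.12 F [-3.9 -3.3  0. ] j6 2.21 t 17.6
Mz 0.175 F [-4.8 -2.4 -1. ] j6 2.24 t 17.7
Mz 0.233 F [-4.1 -3.7 -0.2] j6 2.27 t 17.8
Mz 0.187 F [-3.6 -2.8 -0.8] j6 2.3 t 17.9
```

```bash

python3 -m inch '{"jaw":[1],"offset":[[0,-0.15,0]],"turn":[[0,0,-0.02]]}' >/dev/null; python3 m.py
python3 -m inch '{"jaw":[1],"offset":[[0,-0.15,0]],"turn":[[0,0,-0.02]]}' >/dev/null; python3 m.py
python3 -m inch '{"jaw":[1],"offset":[[0,0,0]],"turn":[[0,0,-0.02]]}' >/dev/null; python3 m.py
python3 -m inch '{"jaw":[1],"offset":[[0,0,0]],"turn":[[0,0,-0.02]]}' >/dev/null; python3 m.py
```

```text
Mz 0.183 F [-2.7 -2.9 -0.3] j6 2.32 t 18.0
Mz 0.244 F [-3.4 -2.1 -0.2] j6 2.339 t 18.1
Mz 0.146 F [-3.9 -3.2 -1. ] j6 2.359 t 18.2
Mz 0.209 F [-3.1 -2.1  0.2] j6 2.379 t 18.3
```

```bash

python3 -m inch '{"jaw":[1],"offset":[[0,0,0]],"turn":[[0,0,-0.02]]}' >/dev/null; python3 m.py
python3 -m inch '{"jaw":[1],"offset":[[0,0,0]],"turn":[[0,0,-0.02]]}' >/dev/null; python3 m.py
python3 -m inch '{"jaw":[1],"offset":[[0,0,0]],"turn":[[0,0,-0.02]]}' >/dev/null; python3 m.py
```

```text
Mz 0.22 F [-3.8 -1.8 -0.7] j6 2.399 t 18.4
Mz 0.239 F [-3.6 -2.4 -1.7] j6 2.419 t 18.5
Mz 0.193 F [-3.  -1.6 -0.6] j6 2.439 t 18.6
```

```bash
python3 - <<'E'
import numpy as np
free=np.array([.133,.146,.194,.228,.144,.192,.139,.157,.095,.172,.128,.131,.145,.155,.12,.161,.117,.165,.199,.123,.141,.137,.193,.138,.119,.136,.179,.145,.11,.142,.158,.176,.147,.152,.169,.127,.208,.134,.141,.115,.111,.119,.162,.16,.155,.161,.104,.155,.114,.139,.169])
print(free.mean(),free.std()/len(free)**.5)
x=np.array([1.938,1.978,2.018,2.058,2.088,2.118,2.149,2.18,2.21,2.24,2.27,2.3,2.32,2.339,2.359,2.379,2.399,2.419,2.439])
y=np.array([.153,.164,.139,.161,.182,.192,.154,.157,.12,.175,.233,.187,.183,.244,.146,.209,.22,.239,.193])
f=free.mean()
best=min(((((y-f-k*np.maximum(x-x0,0))**2).sum(),x0,k) for x0 in np.arange(1.9,2.4,.02) for k in np.arange(.05,1.5,.02)))
print(best, best[2]*(2.439-best[1])); print((y[-6:].mean()-f))
E
```

```text
0.14823529411764705 0.003886864899981313
(np.float64(0.014497035285467131), np.float64(2.02), np.float64(0.15000000000000002)) 0.06285000000000002
0.06026470588235294
```

Excess torque over free-running is about 0.06 N m, the middle of the snug range. Checking with a gentle lift before letting go.

```bash

python3 -m inch '{"jaw":[1,1,1],"offset":[[0,0,0.5],[0,0,1],[0,0,1]],"turn":[[0,0,0],[0,0,0],[0,0,0]]}' ; python3 r.py 3
python3 -m inch '{"jaw":[1,1],"offset":[[0,0,-0.6],[0,0,-1]],"turn":[[0,0,0],[0,0,0]]}' ; python3 r.py 4
```

```text
time_s: 18.9
ee_pos: [0.5974, 0.0677, 0.1053]
eef_rot: [[0.684, 0.729, -0.001], [0.729, -0.684, -0.0], [-0.001, -0.0, -1.0]]
force: [-0.2, -1.6, -7.9]
finger_gap: 0.094
t 19.0 yaw -43.19 j6 2.438 pos [0.5973 0.0677 0.1054] gap 0.092
mean [-0.488 -1.995 -8.741 -0.574  0.204  0.105] sd [0.188 0.3   0.831 0.017 0.044 0.028] Mz [0.14  0.104 0.071]
time_s: 19.2
ee_pos: [0.5974, 0.0677, 0.1052]
eef_rot: [[0.685, 0.729, 0.0], [0.729, -0.685, -0.0], [0.0, 0.0, -1.0]]
force: [-3.1, -2.4, -2.4]
finger_gap: 0.093
t 19.35 yaw -43.2 j6 2.438 pos [0.5974 0.0677 0.1052] gap 0.09
mean [-2.434 -2.003 -4.081 -0.618  0.547  0.118] sd [0.423 0.374 1.156 0.038 0.024 0.023] Mz [0.099 0.094 0.149 0.132]
```

```bash

python3 -m inch '{"jaw":[1,0.6,0.6,0.6,0.6],"offset":[[0,-0.2,-0.4],[0,-0.2,-0.4],[0,-0.2,-0.4],[0,-0.2,-0.4],[0,-0.2,-0.4]],"turn":[[0,0,0],[0,0,0],[0,0,0],[0,0,0],[0,0,0]]}' ; python3 r.py 1
python3 -m inch '{"jaw":[0.6,0.6,0.6,0.6,0.6,0.6],"offset":[[0,0,10],[0,0,30],[0,0,60],[-20,0,90],[-40,0,100],[-40,0,100]],"turn":[[0,0,0],[0,0,0],[0,0,0],[0,0,0],[0,0,0],[0,0,0]]}'
python3 - <<'E'
from h import *
cap('wrist','w9');cap('side','s9');crop('s9',240,360,140,230,6,'s9c')
E
```

```text
time_s: 19.85
ee_pos: [0.5978, 0.0676, 0.105]
eef_rot: [[0.685, 0.729, 0.001], [0.729, -0.685, 0.0], [0.001, 0.001, -1.0]]
force: [-0.0, 0.2, -0.6]
finger_gap: 0.401
t 19.85 yaw -43.2 j6 2.437 pos [0.5978 0.0676 0.105 ] gap 0.401
mean [-0.015  0.229 -0.565 -0.002  0.014 -0.001] sd [0. 0. 0. 0. 0. 0.] Mz [-0.001]
time_s: 20.45
ee_pos: [0.5569, 0.0676, 0.2083]
eef_rot: [[0.684, 0.729, 0.004], [0.729, -0.684, 0.001], [0.004, 0.003, -1.0]]
force: [0.2, 0.1, -0.2]
finger_gap: 0.399
```

View pics/w9.png

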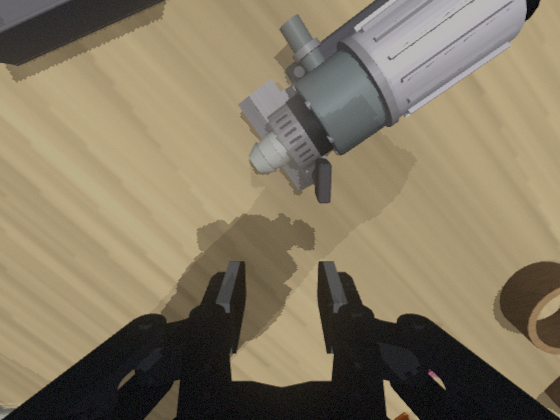

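View pics/s9c.png

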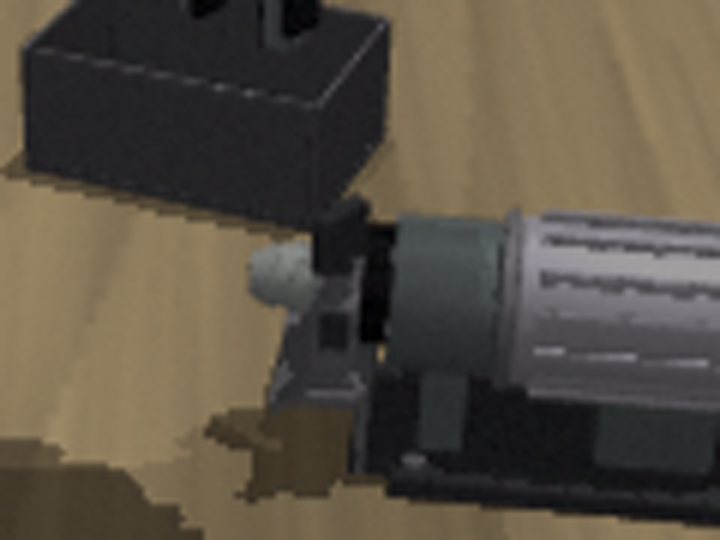

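Clamp stays upright on the neck, key upright at (323,182). A close look at the band/collar gap.

```bash
python3 - <<'E'
from h import *
crop('w9',230,370,70,215,4.1,'w9c')
X,p=cloud('w9'); psi=-.132; u=np.array([np.cos(psi),np.sin(psi)]); n=np.array([-u[1],u[0]])
Q=X.reshape(-1,3);S=(Q[:,:2]-[.6,.1])@u; D=(Q[:,:2]-[.6,.1])@n
for d0 in(-.015,-.01,-.005,0,.005,.01,.015):
    m=(abs(D-d0)<.0025)&(Q[:,2]>.09)&(S>-.03)&(S<.03)
    o=np.argsort(S[m]); s=S[m][o];z=Q[m,2][o]; b=(z>.0955)
    print(d0,'band s min',s[b].min().round(4),[ (round(a,3),z[(s>=a)&(s<a+.002)].mean().round(4)) for a in np.arange(-.014,.022,.002) if ((s>=a)&(s<a+.002)).any()])
E
```

```text
-0.015 band s min -0.0076 [(np.float64(-0.008), np.float64(0.0969)), (np.float64(-0.006), np.float64(0.0965)), (np.float64(-0.004), np.float64(0.0969)), (np.float64(-0.002), np.float64(0.0972)), (np.float64(0.0), np.float64(0.0971)), (np.float64(0.002), np.float64(0.0968)), (np.float64(0.004), np.float64(0.0968)), (np.float64(0.006), np.float64(0.0968)), (np.float64(0.008), np.float64(0.0967)), (np.float64(0.01), np.float64(0.0972)), (np.float64(0.012), np.float64(0.0972)), (np.float64(0.014), np.float64(0.097)), (np.float64(0.016), np.float64(0.0975)), (np.float64(0.018), np.float64(0.0971)), (np.float64(0.02), np.float64(0.099))]
-0.01 band s min -0.0075 [(np.float64(-0.008), np.float64(0.0996)), (np.float64(-0.006), np.float64(0.0996)), (np.float64(-0.004), np.float64(0.0997)), (np.float64(-0.002), np.float64(0.0996)), (np.float64(0.0), np.float64(0.0998)), (np.float64(0.002), np.float64(0.1001)), (np.float64(0.004), np.float64(0.0998)), (np.float64(0.006), np.float64(0.0994)), (np.float64(0.008), np.float64(0.0998)), (np.float64(0.01), np.float64(0.1)), (np.float64(0.012), np.flo
[... 3039 characters left out ...]
p.float64(0.1004)), (np.float64(0.02), np.float64(0.1003))]
0.015 band s min -0.0075 [(np.float64(-0.008), np.float64(0.0974)), (np.float64(-0.006), np.float64(0.0971)), (np.float64(-0.004), np.float64(0.0973)), (np.float64(-0.002), np.float64(0.0973)), (np.float64(0.0), np.float64(0.0971)), (np.float64(0.002), np.float64(0.0973)), (np.float64(0.004), np.float64(0.0971)), (np.float64(0.006), np.float64(0.0971)), (np.float64(0.008), np.float64(0.0968)), (np.float64(0.01), np.float64(0.0973)), (np.float64(0.012), np.float64(0.0974)), (np.float64(0.014), np.float64(0.0972)), (np.float64(0.016), np.float64(0.0975)), (np.float64(0.018), np.float64(0.0973)), (np.float64(0.02), np.float64(0.0986))]
```

View pics/w9c.png

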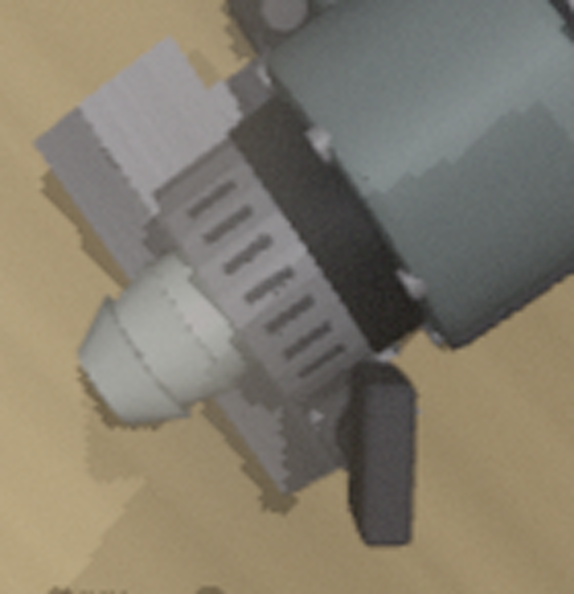

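The band is flush and square against the collar, with no gap. Handing in.

```bash
python3 - <<'E'
from cell import arm
print(arm.close_job())
E
```

```text
the job is handed in; nothing more can be done
None
```

The steel clamp is on the stub with its key upwards and its screw on the pump's -y side. It is tightened, let go, and the job is handed in at about 20.6 s of the 72 s.

I carried the clamp by its key and slid it on without touching the barbs. I pressed it against the collar with about 4–6 N and turned the key about 4.45 rad clockwise in one continuous grip.

**Snugness:**
- The torque while turning ended at about 0.21 N m, against a free-running average of 0.148 N m. That is about 0.06 N m above free-running, in the middle of the snug range.
- Single torque readings scatter by about 0.03 N m, so the figure is good to roughly ±0.015 N m. The last readings were also taken at a slower turn than the free-running ones.
- In a lift test before letting go, the band resisted 8.7 N while the tool rose about 0.3 mm. After I lowered it back, about 4 N stayed on the tool. I eased that off before opening the fingers.

**Position:** After letting go, the wrist camera and its depth data show the band square and flush against the collar with no visible gap. The tool read no force after release, and I then raised it 100 mm clear.

**Bystanders:** Nothing else was touched as far as I know, but I took no final overhead picture of them.

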